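Check-weigh a set of stone balls and stack the scoops

ROBOT

A 6-joint arm with a two-finger parallel gripper is mounted at the origin on the work surface; the furniture and walls round the work are solid. World frame = base frame: x ahead of the robot, y to its left, z up, the work surface at z = 0. Lengths are in m, angles in degrees, forces in N, time in s.
With the tool pointing down it reaches from about 0.4 to 0.825 m from the base axis. Payload 7 kg.
Tool frame: the origin (TCP) lies on the centre line of the jaws, within the pads' length; the fingertips stand r.nose_length ahead of it and the grasp point (between the pads) lies 2 mm behind it (r.nose_length is the distance from the TCP to the fingertips, in m); z points along the fingers, y is the direction in which the jaws open and shut (so a half turn about z gives the same grasp; the last joint's range is limited). The gripper opens to 88 mm and grips with 3 to 60 N. Pads are 19 mm wide; open, the fingers measure 130 mm over their backs; the gripper's body (78 mm by 193 mm) begins 47 mm behind the grasp point.
Start: joints at [93.627, 20.546, 0.682, 0, -70.136, -16.507], TCP at [0.15, 0.658, 0.244] pointing down, gripper open.
Joint ranges: [-176.03, 176.03], [-82.01, 121.73], [-58.28, 71.71], [-173.87, 95.51], [-174.79, -0.11], [-173.66, 173.66]. Speed limits (degrees/s): [136.94, 136.94, 172.46, 180, 180, 180].

INTERFACE

Orientations are given as [roll, pitch, yaw] about the fixed x, y, z axes, in that order (R = Rz(yaw) Ry(pitch) Rx(roll)).
In Python, from plant import r gives the robot as it stands.
- The arm moves only by the tool apply_moves, never from a script. Its argument "targets" is a list of rows, each a list of 3 entries, a list of its own where there are three numbers: the shift along the tool's x, y, z scaled (see below), then the turn, a rotation vector about the tool's x, y, z scaled (see below), then the finger opening in mm, from 0 to 87.6. A call has 1 to 5 rows; each row shifts and turns the pose as measured when the row begins, along the tool's axes as they then stand; what a row does not reach is not made up. The controller multiplies each number of a shift by 0.04 m and each number of a turn by 8 degrees. A row lasts 1/10 s, in which the tool goes at most 50 mm and 8.59 degrees, less where a joint would pass 70% of its speed; a pose out of reach is approached as far as the arm can. A call with a number of a shift or a turn outside -1 to 1 is refused whole. A call with a gripper value outside its range is refused whole. The fingers move at their own pace and stop on an object; "squeeze" is the grip in N (left out, the last holds). Time passes only in rows, so rows that do not move let the fingers close. It gives the time, the measured TCP pose, the force and the opening at its end, in the units of the state.
- r.get_state(): the state, without advancing time (a new reading comes with each control period).
- r.capture(name): name is "scene" or "top" or "wrist"; returns a dict with "img" (384x512x3 uint8, blue, green, red), "z_map" (384x512 float32, m along the optical axis (not along the pixel's ray), 0 where there is no reading), "fx", "fy", "cx", "cy" (pixels), "k1" (the pictures are not rectified: a ray, as slopes to the right and down, at radius r is drawn at 1 + k1 r^2 times it, then the intrinsics apply), "camera_from_world" (4x4, takes a point from world to camera coordinates); the wrist camera has in their place "mount" (4x4, takes a point from camera to tool coordinates, whose origin is the TCP and whose axes are the flange's). Camera axes: x right, y up, looking along -z (the intrinsics and any distortion apply to the point x, -y, -z); pixel columns grow to the right and rows downward; lengths in m; the calibration is good to about 2 mm. A picture is of the moment at which its call begins: read the wrist's pose just before it.
- r.close_job(): hands the job in, once; it reports no verdict.
The state is a dict: "time_s": time; "joints": joint angles; "qd": joint speeds; "joint_torque": joint torques, N m; "tcp_pos": TCP position; "eef_rot": TCP orientation; "contact_force": force on the tool from outside, world axes, zero at the start; "moment": the same for the moment, N m; "gripper_width": finger opening in m.
Only numpy, scipy, OpenCV 4.12 (cv2) and the standard library are available. Lean on these libraries where they do the work, as an engineer would, in place of code of your own. Each camera call takes 0.05 s, during which the arm holds its last target.

TASK

Pick up the red-handled scoop by its handle and tip its four stone balls together into the pan of the spring scale, from close above, so that the full set brings the pan down onto its stop. Then nest the empty red-handled scoop fully down into the black-handled scoop, its handle turned well clear of the black one, and let go. All four balls stay in the pan; leave the jar and the iron ring where they are.

Things in the scene. Friction and masses are not known exactly. Their poses are not given: they have to be found in the camera images.
- red_scoop: The scoop to carry: shallow round blue dish with a straight red stick handle, loose, 0.16 kg. Origin: centre of the underside; z up, the handle points to its own -x. The dish is a cone: floor 66 mm across, sides rising at 33 degrees to a rim 134 mm across at z = 22 mm, 3 mm thick; balls roll out when it is tipped by more than about 33 degrees. The four balls start on its floor.
- red_scoop_grip (a point): Where to grip the red scoop: centre of the handle's front half, at (-98, 0, 33) mm in the scoop's frame, same axes as the scoop. The handle is a bar 14 mm wide (y), 22 mm tall (z), 85 mm long, from x = -77 to -162 mm, z = 22 to 44 mm.
- black_scoop: Empty scoop that receives the red one: same size, shape and frame, but a black handle; loose, standing like the red one on a fixed 18 mm plywood board. Fully nested, the red one's origin stands 3 to 5 mm above this one's, which needs the handles more than 15 degrees apart. Keep the red handle on the near side or sideways: a drawer cabinet, a tin or the table's rail stand behind the scoops.
- pan (a joint): Travel of the spring-hung scale pan, m: 0 = empty, up; grows as it sinks; 0.025 = resting on the rubber-topped stop post. The spring is set so that three balls bring it only part of the way and four bring it onto the stop.
- pan_floor (a point): Centre of the inner floor of the round aluminium pan (moves with it), 79 mm above the table when the pan is up. The pan is 142 mm across at its rim, which stands 38 mm above this point; inside radius about 59 mm at the floor, 68 mm at the rim. Its x axis points to the guide column that carries it, 94 mm behind its centre (56 mm wide, 202 mm tall). The scale is fixed to the table.
- stone_1: White marble ball, 32 mm across, 46 g; origin at its centre.
- stone_2: White marble ball like stone_1.
- stone_3: White marble ball like stone_1.
- stone_4: White marble ball like stone_1.
- glass_jar: Bystander: closed jar with a grey lid, 68 mm across, 92 mm tall; origin: centre of its underside.
- iron_ring: Bystander: dark ring, 68 mm across, 18 mm tall; origin: centre of its underside.
There are look-alikes about, which are no part of the job. Leave any green look-alike of the stone_4 alone.

How it is judged (in metres and radians):
On the way, in this order (a step that is already met when the one before it is completed fails the run):
1. the red scoop is lifted with all four balls in it (height (world z) of red_scoop above 0.07 m and distance between each of stone_1, stone_2, stone_3, stone_4 and red_scoop below 0.06 m), for 0.1 s.
2. all four balls lie in the pan and it has come down onto its stop (value of joint pan above 0.023 m and distance between each of stone_1, stone_2, stone_3, stone_4 and pan_floor below 0.068 m), for 0.2 s.
At the end, for the whole second after the job is handed in: All four balls lie in the pan, which is down on its stop (within 2 mm); the red scoop is nested at rest in the black one: origins within 10 mm sideways and 8 mm in height, dishes parallel within 4.6 degrees; the black scoop stands upright on its board (within 4.6 degrees) (all of step 2 and horizontal distance between red_scoop and black_scoop below 0.01 m and z of red_scoop in the frame of black_scoop between 0.001 and 0.008 m and angle between the z axis of red_scoop and the z axis of black_scoop, either way round below 0.08 rad and angle between black_scoop's own z axis and vertical below 0.08 rad and height (world z) of black_scoop below 0.024 m and linear speed of red_scoop below 0.02 m/s); the robot touches nothing.
It fails at once if a ball falls from too high or is thrown (faster than 2 m/s) (linear speed of any of stone_1, stone_2, stone_3, stone_4 above 2 m/s).
It fails at once if the jar or the iron ring is moved by more than 30 mm, or the jar is tipped over (distance of any of glass_jar, iron_ring from where it was at the start of the episode above 0.03 m or angle between glass_jar's own z axis and vertical above 0.5 rad).
It also fails if it takes over 64 s, if anything falls off the work surface, if the arm or the gripper's body presses on something with over 40 N, if the wrist force passes 120 N, or if a joint passes its speed limit or range.

## Working session

There is one attempt and no reset: what is moved stays moved. The work goes in short steps, Python scripts to look and compute and a tool call to move; the robot and the scene stay as the last step left them, time stands still between calls to the robot, and variables do not carry over. Pictures are saved under pics/ and viewed, and the job is handed in when it is done.

Besides the shell and the picture viewer there is one more tool, called after "Emit:" as a command line: name --argument value ..., lists and objects as JSON in quotes. apply_moves: Moves the arm, as the interface text tells. Its arguments: {"type":"object","properties":{"targets":{"type":"array","items":{"type":"array"}},"squeeze":{"type":"number"}},"required":["targets"]}

```bash
ls; mkdir -p pics; cat > h.py <<'E'
from plant import r
import numpy as np, cv2, pickle
from scipy.spatial.transform import Rotation as R
def cap(n,save=None):
    s=r.get_state(); c=r.capture(n)
    if n=='wrist':
        T=np.eye(4);T[:3,:3]=R.from_euler('xyz',s['eef_rot'],degrees=True).as_matrix();T[:3,3]=s['tcp_pos']
        c['wfc']=T@c['mount']
    else: c['wfc']=np.linalg.inv(c['camera_from_world'])
    pickle.dump(c,open(f'{save or n}.pkl','wb'))
    cv2.imwrite(f'pics/{save or n}.png',c['img'])
    return c
def load(n): return pickle.load(open(n+'.pkl','rb'))
def ray(c,u,v):
    u=np.asarray(u,float);v=np.asarray(v,float)
    xd=(u-c['cx'])/c['fx'];yd=(v-c['cy'])/c['fy'];x,y=xd.copy(),yd.copy()
    for _ in range(20):
        k=1+c['k1']*(x*x+y*y);x,y=xd/k,yd/k
    d=np.stack([x,-y,-np.ones_like(x)],-1)
    return c['wfc'][:3,3],d@c['wfc'][:3,:3].T
def plane(c,u,v,z):
    o,d=ray(c,u,v);t=(z-o[2])/d[...,2];return o+t[...,None]*d
def cloud(c):
    v,u=np.mgrid[:c['img'].shape[0],:c['img'].shape[1]]
    o,d=ray(c,u,v);P=o+c['z_map'][...,None]*d;P[c['z_map']<=0]=np.nan;return P
def proj(c,P):
    p=np.linalg.inv(c['wfc'])@np.append(P,1);x,y=p[0]/-p[2],-p[1]/-p[2];k=1+c['k1']*(x*x+y*y)
    return c['cx']+c['fx']*x*k,c['cy']+c['fy']*y*k
E
python3 - <<'E'
from h import *
print(r.get_state(),r.nose_length)
for n in ('scene','top','wrist'):
    c=cap(n); print(n,c['fx'],c['cx'],c['cy'],c['k1'],c['wfc'].round(3).tolist())
a=[cv2.imread(f'pics/{n}.png') for n in('scene','top','wrist')]
for n,i in zip(('scene','top','wrist'),a): cv2.imwrite(f'pics/{n}_b.png',cv2.resize(i,(768,576),interpolation=cv2.INTER_CUBIC))
E
```

```text
pics
{'time_s': 0.0, 'joints': array([ 9.36265000e+01,  2.05923463e+01,  6.33600392e-01, -2.10750686e-02,
       -7.01358996e+01, -1.65063919e+01]), 'qd': array([ 0.09070617, -0.01765538,  0.08621048,  0.1062457 , -0.02926299,
       -0.01417913]), 'joint_torque': array([-2.90268881e-04, -5.82716775e+01,  2.93048126e+01,  6.99684799e+00,
        6.86174812e-03, -1.63386785e-04]), 'tcp_pos': array([0.15038437, 0.65755663, 0.24260806]), 'eef_rot': array([ 1.79903626e+02, -7.89832652e-03, -1.28870627e+01]), 'contact_force': array([-0.43737379,  0.87223776, -0.282911  ]), 'moment': array([ 0.0226442 , -0.00082815,  0.03610247]), 'gripper_width': 0.08722757127424964} 0.017
scene 368.9368387483084 258.25489991713755 187.129045948689 0.029550832849458458 [[0.475, 0.387, -0.79, -0.429], [-0.88, 0.183, -0.439, -0.376], [-0.025, 0.904, 0.428, 0.541], [0.0, 0.0, 0.0, 1.0]]
top 362.8757369620162 261.50459914169653 191.90907231500162 0.015246640649859183 [[0.004, 0.999, -0.053, 0.372], [-1.0, 0.006, 0.023, 0.098], [0.024, 0.053, 0.998, 0.93], [0.0, 0.0, 0.0, 1.0]]
wrist 303.5584339905611 261.299382960876 188.52878530206357 -0.021503270096380714 [[-0.223, 0.934, 0.279, 0.227], [-0.975, -0.215, -0.062, 0.64], [0.002, -0.285, 0.958, 0.383], [0.0, 0.0, 0.0, 1.0]]
```

View pics/scene_b.png

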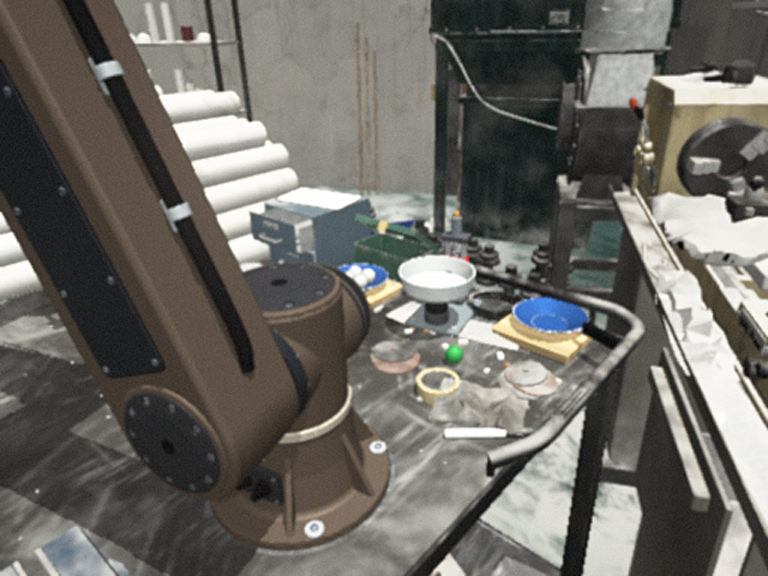

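View pics/top_b.png

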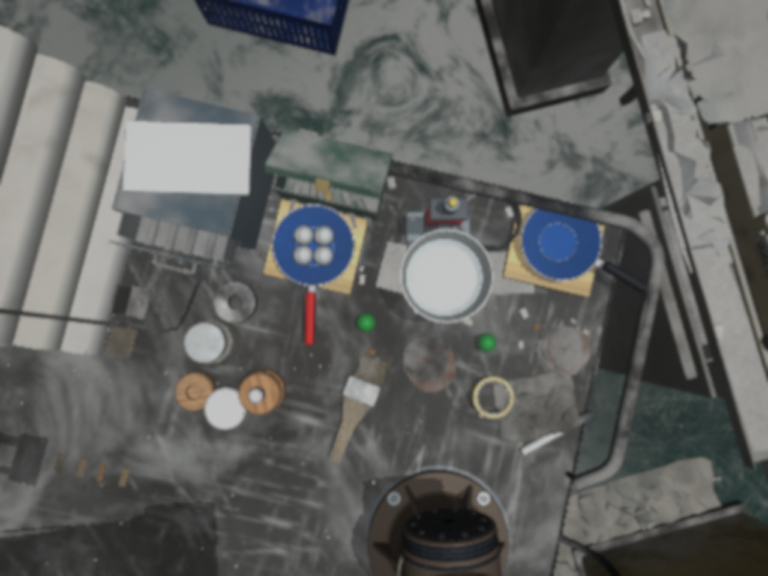

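View pics/wrist_b.png

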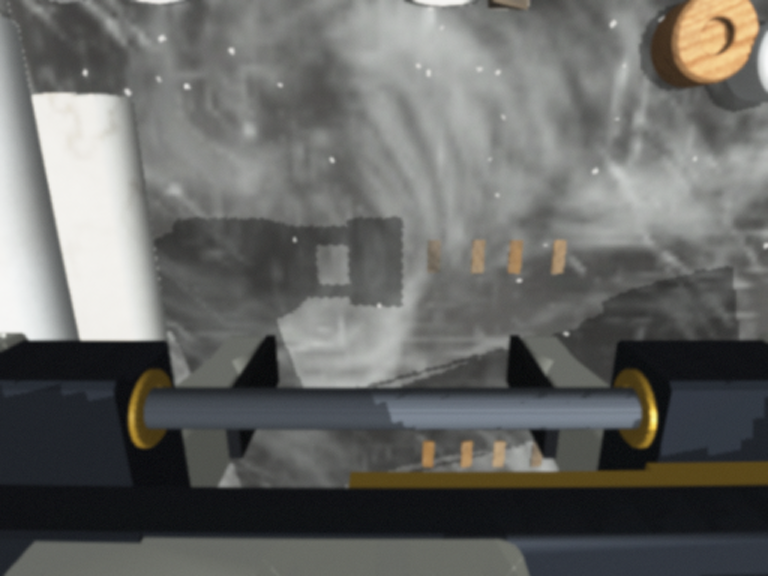

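The top view (768x576 scale) shows the red-handled scoop with four balls at (315,245), its handle tip at (310,340), the pan at (446,276), and the black-handled scoop at (560,242). The jar is at about (207,342), ring candidates are at (235,300) and (493,398), and the green balls at (367,322) and (486,342) are look-alikes to avoid.

```bash
python3 - <<'E'
from h import *
c=load('top');P=cloud(c);hsv=cv2.cvtColor(c['img'],cv2.COLOR_BGR2HSV)
def blob(m,roi):
    x0,y0,x1,y1=roi;mm=np.zeros_like(m);mm[y0:y1,x0:x1]=m[y0:y1,x0:x1];return mm
S=lambda *a:tuple(int(x/1.5) for x in a)
red=(((hsv[...,0]<8)|(hsv[...,0]>172))&(hsv[...,1]>130)&(hsv[...,2]>70)).astype(np.uint8)
m=blob(red,S(290,280,330,360));v,u=np.where(m)
print('red n',len(u),np.nanmedian(P[v,u,2]))
Q=plane(c,u,v,0.062);mu=Q.mean(0);w=np.linalg.svd(Q[:,:2]-mu[:2])[2][0];pr=(Q[:,:2]-mu[:2])@w
print('handle center',mu,'dir',w,np.degrees(np.arctan2(w[1],w[0])),'len',pr.min(),pr.max())
for n,roi in(('redscoop',(265,195,365,295)),('black',(515,195,612,285))):
    b=((hsv[...,0]>95)&(hsv[...,0]<125)&(hsv[...,1]>110)&(hsv[...,2]>50)).astype(np.uint8)
    m=blob(b,S(*roi));cs=max(cv2.findContours(m,cv2.RETR_EXTERNAL,cv2.CHAIN_APPROX_NONE)[0],key=cv2.contourArea)
    h=cv2.convexHull(cs)[:,0,:];q=plane(c,h[:,0],h[:,1],0.040)
    (cx,cy),rad=cv2.minEnclosingCircle(q[:,:2].astype(np.float32))
    e=cv2.fitEllipse(cs);pc=plane(c,e[0][0],e[0][1],0.04)
    v,u=np.where(m);print(n,cx,cy,rad,'ell',e,pc,'z',np.nanpercentile(P[v,u,2],[5,50,95]))
# pan
for roi in((395,225,495,325),):
    x0,y0,x1,y1=S(*roi);print('pan z',np.nanpercentile(P[y0:y1,x0:x1,2],[5,30,50,70,90,95]))
    z=P[...,2];mm=((z>0.105)&(z<0.13)).astype(np.uint8);mm=blob(mm,(x0,y0,x1,y1));v,u=np.where(mm);
    q=plane(c,u,v,0.117);(cx,cy),rad=cv2.minEnclosingCircle(q[:,:2].astype(np.float32));print('pan',cx,cy,rad,len(u))
    m2=((hsv[...,1]<40)&(hsv[...,2]>150)).astype(np.uint8);cs=max(cv2.findContours(blob(m2,(x0,y0,x1,y1)),0,1)[0],key=cv2.contourArea);e=cv2.fitEllipse(cs);print(e,plane(c,*e[0],0.117),plane(c,*e[0],.079))
for n,(u,v) in dict(jar=(207,342),ring=(235,300),ring2=(493,398),col=(446,210),g1=(367,322),wood=(262,392),wood2=(195,392),white=(224,408),brush=(360,390)).items():
    u,v=int(u/1.5),int(v/1.5);w=P[v-3:v+4,u-3:u+4].reshape(-1,3);print(n,np.nanmedian(w,0).round(3))
def hm(c,P,f):
    z=np.nan_to_num(P[...,2]);z=np.clip(z/0.3,0,1);cv2.imwrite(f,cv2.resize(cv2.applyColorMap((z*255).astype(np.uint8),cv2.COLORMAP_JET),(768,576)))
hm(c,P,'pics/hm.png')
for y in (120,140,150,160): print([round(float(a),3) for a in P[y,150:420:10,2]])
# black handle
for i in range(395,435,3):
    pass
dark=(hsv[...,2]<40).astype(np.uint8);m=blob(dark,S(598,258,650,292));v,u=np.where(m);q=plane(c,u,v,.062);mu=q.mean(0);w=np.linalg.svd(q[:,:2]-mu[:2])[2][0];print('blackh',mu,np.degrees(np.arctan2(w[1],w[0])),len(u))
crop=c['img'][120:240,160:260];cv2.imwrite('pics/crop1.png',cv2.resize(crop,(500,600),interpolation=cv2.INTER_CUBIC))
crop=c['img'][100:240,250:450];cv2.imwrite('pics/crop2.png',cv2.resize(crop,(800,560),interpolation=cv2.INTER_CUBIC))
E
```

```text
red n 224 0.060741009636311905
handle center [0.36797229 0.20908758 0.062     ] dir [-0.99995064  0.0099356 ] 179.43072262071186 len -0.04198640769301301 0.03885900763246938
redscoop 0.49001482129096985 0.20813964307308197 0.06336727738380432 ell ((208.278076171875, 163.0751953125), (49.740867614746094, 50.64268493652344), 66.37809753417969) [0.48953262 0.2081678  0.04      ] z [0.0225555  0.03205612 0.03865977]
black 0.5011306405067444 -0.20189277827739716 0.0632333904504776 ell ((373.3778381347656, 162.0799102783203), (43.220333099365234, 51.606895446777344), 104.51946258544922) [ 0.49499815 -0.20056102  0.04      ] z [0.01951585 0.02727098 0.03830795]
pan z [-0.00103159  0.02620328  0.07909748  0.08262592  0.1087674   0.11569639]
pan 0.4358636736869812 -0.001978321699425578 0.07057560235261917 547
((295.521240234375, 184.38758850097656), (50.136653900146484, 50.58787536621094), 174.36322021484375) [0.43255591 0.00219057 0.117     ] [ 0.43539822 -0.00227326  0.079     ]
jar [0.333 0.359 0.092]
ring [0.399 0.345 0.   ]
ring2 [ 0.236 -0.094  0.001]
col [0.521 0.006 0.171]
g1 [0.365 0
[... 244 characters left out ...]
.784, -0.792, -0.789, -0.793, -0.785, -0.788, -0.795, -0.787, -0.785]
[0.162, 0.141, 0.063, 0.002, 0.018, 0.039, 0.036, 0.039, 0.027, 0.06, 0.005, -0.002, -0.0, -0.001, 0.157, 0.192, 0.156, -0.002, 0.001, 0.006, 0.018, 0.035, 0.066, 0.067, 0.071, 0.069, -0.195]
[0.162, 0.125, 0.041, -0.0, 0.035, 0.043, 0.02, 0.027, 0.036, 0.017, 0.0, -0.002, 0.002, 0.015, 0.023, 0.043, 0.013, 0.003, 0.0, 0.001, 0.039, 0.027, 0.02, 0.023, 0.032, 0.017, 0.066]
[0.087, 0.104, 0.017, 0.001, 0.033, 0.048, 0.02, 0.043, 0.032, 0.017, -0.004, 0.001, 0.0, 0.109, 0.084, 0.085, 0.097, 0.001, -0.002, 0.026, 0.035, 0.021, 0.021, 0.021, 0.032, 0.04, 0.002]
blackh [ 0.42977164 -0.30059905  0.062     ] 66.60400824462938 107
```

View pics/crop1.png

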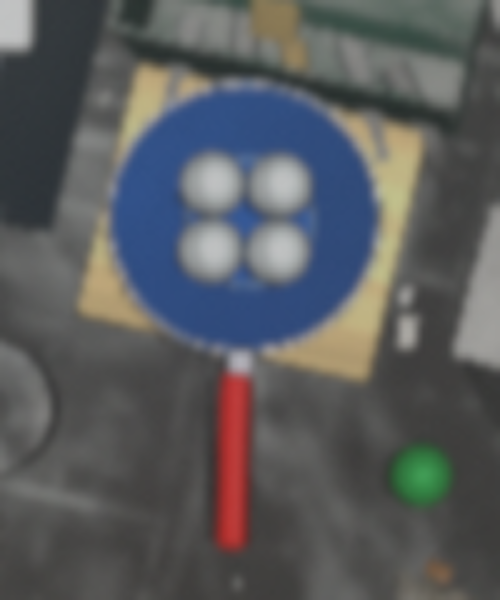

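View pics/crop2.png

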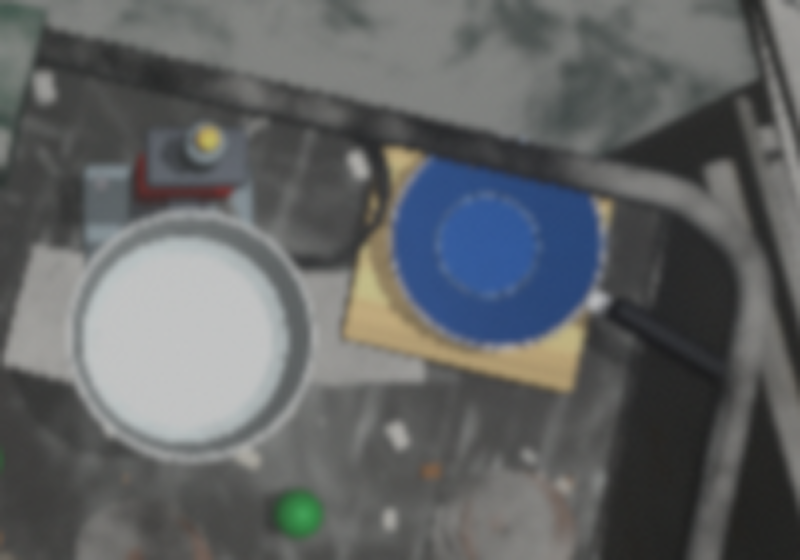

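View pics/hm.png

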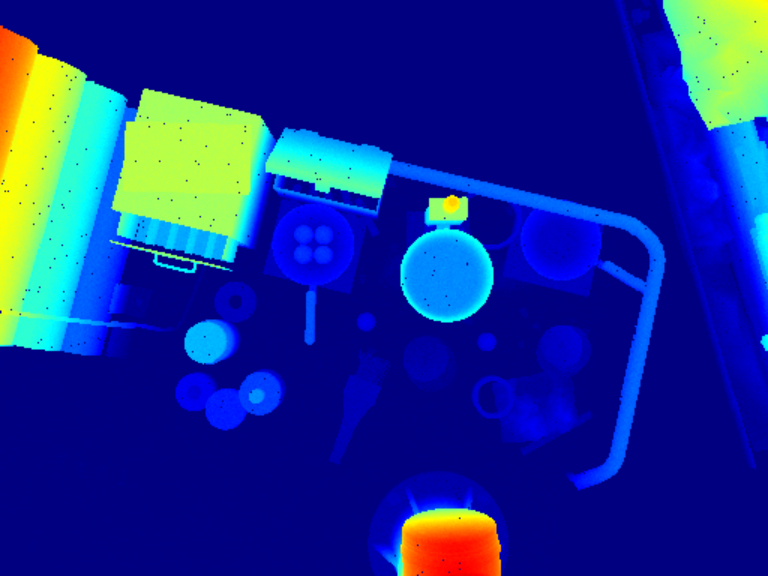

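```bash
cat >> h.py <<'E'
def plan(p,eul,n=5,Rt=None):
    s=r.get_state();R0=R.from_euler('xyz',s['eef_rot'],degrees=True);Rt=Rt or R.from_euler('xyz',eul,degrees=True)
    rv=(R0.inv()*Rt).as_rotvec(degrees=True)/8
    dp=np.array(p)-s['tcp_pos'];out=[];Rc=R0
    need=max(np.abs(rv).max(),np.linalg.norm(dp)/.04);n=max(n,int(np.ceil(need-.02)))
    for i in range(n):
        out.append([Rc.inv().apply(dp/n)/.04,rv/n]);Rc=Rc*R.from_rotvec(rv/n*8,degrees=True)
    print('t',round(s['time_s'],2),'tcp',s['tcp_pos'].round(4),'eul',s['eef_rot'].round(2),'J',s['joints'].round(1),'F',s['contact_force'].round(1),'w',round(s['gripper_width']*1000,1),'n',n)
    for a,b in out: print([a.round(3).tolist(),b.round(3).tolist()])
E
python3 -c "
from h import *
plan([.392,.209,.13],[180,0,0],10)"
```

```text
t 0.15 tcp [0.1504 0.6577 0.2428] eul [ 1.7993e+02 -1.0000e-02 -1.2880e+01] J [ 93.6  20.6   0.6  -0.  -70.1 -16.5] F [ 0.7 -0.4  0.3] w 87.7 n 14
[[0.599, 0.685, 0.202], [0.001, 0.0, -0.115]]
[[0.588, 0.694, 0.202], [0.001, 0.0, -0.115]]
[[0.577, 0.703, 0.202], [0.001, 0.0, -0.115]]
[[0.566, 0.713, 0.202], [0.001, 0.0, -0.115]]
[[0.554, 0.722, 0.202], [0.001, 0.0, -0.115]]
[[0.542, 0.731, 0.202], [0.001, 0.0, -0.115]]
[[0.531, 0.739, 0.202], [0.001, 0.0, -0.115]]
[[0.519, 0.748, 0.202], [0.001, 0.0, -0.115]]
[[0.507, 0.756, 0.202], [0.001, 0.0, -0.115]]
[[0.494, 0.764, 0.202], [0.001, 0.0, -0.115]]
[[0.482, 0.772, 0.202], [0.001, 0.0, -0.115]]
[[0.47, 0.779, 0.202], [0.001, 0.0, -0.115]]
[[0.457, 0.787, 0.202], [0.001, 0.0, -0.115]]
[[0.444, 0.794, 0.202], [0.001, 0.0, -0.115]]
```

Emit:
apply_moves --targets '[[[0.6,0.69,0],[0,0,-0.115],87],[[0.59,0.69,0],[0,0,-0.115],87],[[0.58,0.7,0],[0,0,-0.115],87],[[0.57,0.71,0],[0,0,-0.115],87],[[0.55,0.72,0],[0,0,-0.115],87]]'

```text
time_s: 0.65
tcp_pos: [0.2374, 0.4948, 0.2392]
eef_rot: [179.6, -0.0, -7.9]
contact_force: [0.4, 0.2, 0.3]
gripper_width: 0.0872
```

Emit:
apply_moves --targets '[[[0.54,0.73,0],[0,0,-0.115],87],[[0.53,0.74,0],[0,0,-0.115],87],[[0.52,0.75,0],[0,0,-0.115],87],[[0.51,0.76,0],[0,0,-0.115],87],[[0.49,0.76,0],[0,0,-0.115],87]]'

```text
time_s: 1.15
tcp_pos: [0.3269, 0.3273, 0.2397]
eef_rot: [179.6, 0.0, -3.0]
contact_force: [0.6, -0.1, 0.8]
gripper_width: 0.087
```

```bash
python3 -c "
from h import *
plan([.392,.209,.14],[180,0,0],5)"
```

```text
t 1.15 tcp [0.3269 0.3273 0.2397] eul [ 1.796e+02  4.000e-02 -3.020e+00] J [ 69.6   0.5 -25.1   0.1 -64.8  17.3] F [ 0.6 -0.1  0.8] w 87.0 n 5
[[0.356, 0.57, 0.502], [0.01, 0.001, -0.075]]
[[0.35, 0.575, 0.501], [0.01, 0.001, -0.075]]
[[0.344, 0.579, 0.501], [0.01, 0.001, -0.075]]
[[0.338, 0.583, 0.5], [0.01, 0.001, -0.075]]
[[0.332, 0.587, 0.499], [0.01, 0.001, -0.075]]
```

Emit:
apply_moves --targets '[[[0.36,0.65,0.1],[0.01,0,-0.075],87],[[0.35,0.65,0.3],[0.01,0,-0.075],87],[[0.34,0.6,0.6],[0.01,0,-0.075],87],[[0.34,0.5,0.7],[0.01,0,-0.075],87],[[0.33,0.4,0.7],[0.01,0,-0.075],87]]'

```text
time_s: 1.65
tcp_pos: [0.3956, 0.2082, 0.1458]
eef_rot: [-179.5, -0.3, 0.1]
contact_force: [0.4, 1.4, -0.2]
gripper_width: 0.0868
```

```bash
python3 - <<'E'
from h import *
plan([.392,.209,.12],[180,0,0],3)
c=cap('wrist','w1');hsv=cv2.cvtColor(c['img'],cv2.COLOR_BGR2HSV)
red=(((hsv[...,0]<8)|(hsv[...,0]>172))&(hsv[...,1]>130)&(hsv[...,2]>70))
v,u=np.where(red);print(len(u));P=cloud(c);z=P[v,u,2];print(np.nanpercentile(z,[10,50,90]))
q=plane(c,u,v,.062);mu=q.mean(0);w=np.linalg.svd(q[:,:2]-mu[:2])[2][0];print(mu,w,q.min(0),q.max(0))
cv2.imwrite('pics/w1b.png',cv2.resize(c['img'],(768,576)))
E
```

```text
t 1.65 tcp [0.3956 0.2082 0.1458] eul [-1.7946e+02 -3.3000e-01  1.0000e-01] J [ 53.1   3.8 -35.2  -0.1 -50.3  37. ] F [ 0.4  1.4 -0.2] w 86.8 n 3
[[-0.031, -0.005, 0.215], [-0.022, -0.014, 0.004]]
[[-0.03, -0.005, 0.215], [-0.022, -0.014, 0.004]]
[[-0.03, -0.006, 0.215], [-0.022, -0.014, 0.004]]
1440
[0.05799919 0.06075021 0.06186826]
[0.38292768 0.21017922 0.062     ] [-0.99992322  0.01239203] [0.3467069  0.20324941 0.062     ] [0.4166703  0.21770909 0.062     ]
```

View pics/w1b.png

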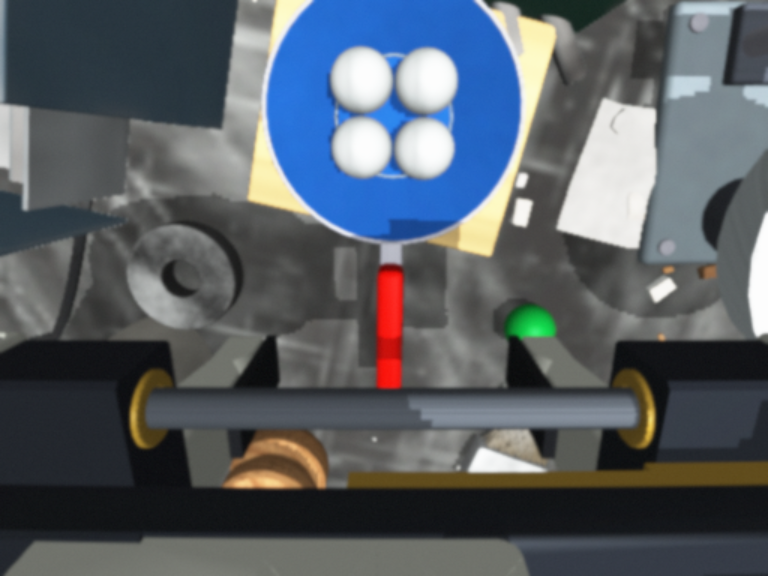

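The wrist view confirms the red handle at (390,330), with its front end at (390,268), and the dish with four white balls above it. The green ball sits at (530,325), clear of the finger. Descending.

Emit:
apply_moves --targets '[[[0,-0.015,0.5],[-0.02,-0.01,0.03],87],[[0,-0.015,0.5],[-0.02,-0.01,0.03],87],[[0,-0.01,0.5],[-0.02,-0.01,0.03],87],[[0,0,0.45],[0,0,0],87],[[0,0,0.35],[0,0,0],87]]'

```text
time_s: 2.2
tcp_pos: [0.3949, 0.2044, 0.0458]
eef_rot: [179.8, 0.2, -0.9]
contact_force: [0.1, -0.1, 0.8]
gripper_width: 0.0872
```

```bash
python3 -c "
from h import *
plan([.397,.2095,.049],[180,0,-.7],2)"
```

```text
t 2.2 tcp [0.3949 0.2044 0.0458] eul [179.75   0.21  -0.92] J [ 52.9  13.  -41.7  -0.  -35.7  36.2] F [ 0.1 -0.1  0.8] w 87.2 n 2
[[0.025, -0.064, -0.04], [0.015, 0.013, -0.014]]
[[0.025, -0.064, -0.04], [0.015, 0.013, -0.014]]
```

Emit:
apply_moves --targets '[[[0.03,-0.07,-0.04],[0.015,0.013,-0.01],87],[[0.03,-0.06,-0.04],[0.015,0.013,-0.01],60]]'

```text
time_s: 2.4
tcp_pos: [0.3965, 0.2085, 0.0475]
eef_rot: [179.8, 0.2, -0.8]
contact_force: [-0.7, -0.3, -0.1]
gripper_width: 0.0832
```

```bash
python3 -c "
from h import *
plan([.397,.2095,.049],[180,0,-.7],2)"
```

```text
t 2.4 tcp [0.3965 0.2085 0.0475] eul [ 1.7978e+02  1.7000e-01 -7.7000e-01] J [ 53.1  13.1 -41.2  -0.  -36.   36.2] F [-0.7 -0.3 -0.1] w 83.2 n 2
[[0.006, -0.012, -0.019], [0.014, 0.011, -0.005]]
[[0.006, -0.012, -0.019], [0.014, 0.011, -0.005]]
```

Close gently first, then firm up.

Emit:
apply_moves --targets '[[[0,-0.02,-0.03],[0.01,0.01,0],40],[[0,0,0],[0,0,0],25],[[0,0,0],[0,0,0],10],[[0,0,0],[0,0,0],8],[[0,0,0],[0,0,0],8]]' --squeeze 15

```text
time_s: 2.9
tcp_pos: [0.398, 0.2115, 0.0521]
eef_rot: [-179.9, -0.1, -0.7]
contact_force: [-0.2, 0.0, 0.2]
gripper_width: 0.0448
```

Emit:
apply_moves --targets '[[[0,0,0],[0,0,0],5],[[0,0,0],[0,0,0],5],[[0,0,0],[0,0,0],5]]' --squeeze 60

```text
time_s: 3.2
tcp_pos: [0.398, 0.2115, 0.0523]
eef_rot: [-179.8, -0.2, -0.7]
contact_force: [-0.1, -0.8, -0.5]
gripper_width: 0.0206
```

```bash
python3 -c "
from h import *
plan([.397,.2095,.16],[180,0,-.7],2)"
```

```text
t 3.2 tcp [0.398  0.2115 0.0523] eul [-1.7984e+02 -1.5000e-01 -7.3000e-01] J [ 53.2  12.5 -41.    0.  -36.2  36. ] F [-0.1 -0.8 -0.5] w 20.6 n 3
[[-0.005, 0.014, -0.898], [-0.007, -0.006, -0.001]]
[[-0.006, 0.015, -0.898], [-0.007, -0.006, -0.001]]
[[-0.007, 0.016, -0.898], [-0.007, -0.006, -0.001]]
```

Emit:
apply_moves --targets '[[[0,0.04,0.05],[-0.01,0,0],20],[[0,0,0.0],[0,0,0],5],[[0,0,0],[0,0,0],5],[[0,0,0],[0,0,0],5],[[0,0,0],[0,0,0],5]]' --squeeze 60

```text
time_s: 3.7
tcp_pos: [0.398, 0.2098, 0.0501]
eef_rot: [-179.9, -0.1, -0.7]
contact_force: [0.7, -0.4, 0.4]
gripper_width: 0.0135
```

```bash
python3 -c "
from h import *
plan([.397,.2095,.16],[180,0,-.7],2)"
```

```text
t 3.7 tcp [0.398  0.2098 0.0501] eul [-1.7994e+02 -1.5000e-01 -7.1000e-01] J [ 53.1  12.7 -41.2   0.1 -35.9  36.1] F [ 0.7 -0.4  0.4] w 13.5 n 3
[[-0.006, 0.002, -0.916], [-0.003, -0.006, -0.001]]
[[-0.006, 0.002, -0.916], [-0.003, -0.006, -0.001]]
[[-0.007, 0.002, -0.916], [-0.003, -0.006, -0.001]]
```

Emit:
apply_moves --targets '[[[-0.02,0,-0.1],[0,0,0],5],[[-0.05,0,-0.2],[0,0,0],5],[[-0.05,0,-0.25],[0,0,0],5],[[-0.05,0,-0.25],[0,0,0],5],[[-0.05,0,-0.2],[0,0,0],5]]'

```text
time_s: 4.2
tcp_pos: [0.3866, 0.2078, 0.0914]
eef_rot: [179.8, 0.1, -0.8]
contact_force: [1.1, 0.5, -3.4]
gripper_width: 0.0136
```

```bash
python3 - <<'E'
from h import *
plan([.390,.2095,.16],[180,0,-.7],5)
c=cap('wrist','w2');cv2.imwrite('pics/w2b.png',cv2.resize(c['img'],(768,576)))
E
```

```text
t 4.2 tcp [0.3866 0.2078 0.0914] eul [ 1.7983e+02  9.0000e-02 -8.2000e-01] J [ 54.2   7.9 -39.6   0.  -42.6  35. ] F [ 1.1  0.5 -3.4] w 13.6 n 5
[[0.016, -0.007, -0.343], [0.004, 0.002, -0.003]]
[[0.016, -0.008, -0.343], [0.004, 0.002, -0.003]]
[[0.016, -0.008, -0.343], [0.004, 0.002, -0.003]]
[[0.016, -0.008, -0.343], [0.004, 0.002, -0.003]]
[[0.017, -0.008, -0.343], [0.004, 0.002, -0.003]]
```

View pics/w2b.png

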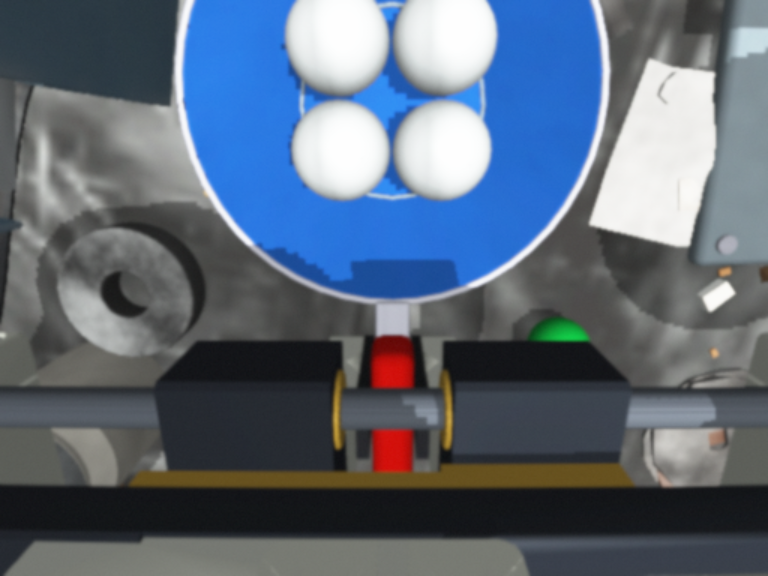

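Emit:
apply_moves --targets '[[[0,0,-0.3],[0,0,0],5],[[0,0,-0.4],[0,0,0],5],[[0,0,-0.5],[0,0,0],5],[[0,0,-0.5],[0,0,0],5],[[0,0,-0.4],[0,0,0],5]]'

```text
time_s: 4.75
tcp_pos: [0.3848, 0.2071, 0.1796]
eef_rot: [179.9, 0.1, -0.8]
contact_force: [0.9, 0.0, -2.9]
gripper_width: 0.0134
```

```bash
python3 - <<'E'
from h import *
plan([.390,.2095,.17],[180,0,-.7],5)
c=cap('wrist','w3');P=cloud(c);hsv=cv2.cvtColor(c['img'],cv2.COLOR_BGR2HSV)
b=((hsv[...,0]>95)&(hsv[...,0]<125)&(hsv[...,1]>110)&(hsv[...,2]>50)).astype(np.uint8)
m=max(cv2.findContours(b,0,cv2.CHAIN_APPROX_NONE)[0],key=cv2.contourArea)[:,0,:]
m=np.array([p for p in m if p[1]>3]);q=[]
er=b*0;cv2.drawContours(er,[m[:,None]],-1,1,3)
v,u=np.where((er>0)&(b>0));q=P[v,u];q=q[~np.isnan(q).any(1)];A=np.c_[q[:,:2],np.ones(len(q))]
for _ in range(4):
    k=np.linalg.lstsq(A,q[:,2],rcond=None)[0];e=q[:,2]-A@k;g=abs(e)<2*np.std(e)+1e-4;q,A=q[g],A[g]
print('slope x,y deg',np.degrees(np.arctan(k[:2])),np.std(e),q.min(0),q.max(0))
from scipy.optimize import least_squares
D=np.array([[.1504,.6577,.2428,93.6265,20.592,.634],[.3269,.3273,.2397,69.6,.5,-25.1],[.3956,.2082,.1458,53.1,3.8,-35.2],[.3949,.2044,.0458,52.9,13,-41.7],[.398,.2098,.0501,53.1,12.7,-41.2],[.3866,.2078,.0914,54.2,7.9,-39.6]])
s=r.get_state();D=np.vstack([D,[*s['tcp_pos'],*s['joints'][:3]]])
def f(x):
    d,a1,L2,L3,e3,h=x;j=np.radians(D[:,3:]);f=j[:,1]-j[:,2]
    rr=a1+L2*np.sin(j[:,1])+L3*np.cos(f)+e3*np.sin(f);z=h+L2*np.cos(j[:,1])-L3*np.sin(f)+e3*np.cos(f)
    X=np.cos(j[:,0])*rr-np.sin(j[:,0])*d;Y=np.sin(j[:,0])*rr+np.cos(j[:,0])*d
    return np.r_[X-D[:,0],Y-D[:,1],z-D[:,2]]
o=least_squares(f,[-.19,0,.4,.4,0,.1]);print(o.x.round(4),np.abs(o.fun).max(),np.linalg.svd(o.jac)[1])
E
```

```text
t 4.75 tcp [0.3848 0.2071 0.1796] eul [ 1.7986e+02  1.4000e-01 -8.1000e-01] J [ 54.3   1.  -33.1  -0.  -56.1  34.9] F [ 0.9  0.  -2.9] w 13.4 n 5
[[0.026, -0.012, 0.048], [0.004, 0.004, -0.003]]
[[0.026, -0.012, 0.048], [0.004, 0.004, -0.003]]
[[0.026, -0.012, 0.048], [0.004, 0.004, -0.003]]
[[0.026, -0.012, 0.048], [0.004, 0.004, -0.003]]
[[0.026, -0.012, 0.048], [0.004, 0.004, -0.003]]
slope x,y deg [-3.45422474 -0.08821496] 0.006904880947637732 [0.41237383 0.14009851 0.14755741] [0.50810948 0.27147973 0.17036182]
[-0.1919 -0.0008  0.6003  0.4636  0.0014 -0.1621] 0.0034307810299268326 [4.55196434 3.7191298  2.64575131 0.48210856 0.40996773 0.21723721]
```

```bash
python3 - <<'E'
from h import *
c=load('w3');P=cloud(c);hsv=cv2.cvtColor(c['img'],cv2.COLOR_BGR2HSV)
b=((hsv[...,0]>95)&(hsv[...,0]<125)&(hsv[...,1]>110)&(hsv[...,2]>50))
for x in np.arange(.405,.52,.01):
    m=b&(abs(P[...,0]-x)<.003);z=P[...,2][m];y=P[...,1][m]
    if len(z)>5: print(round(x,3),len(z),np.percentile(z,[2,50,98]).round(4),y.min().round(3),y.max().round(3))
plan([.43,.15,.205],[180,0,-90],18)
E
```

```text
0.415 798 [0.1648 0.1672 0.169 ] 0.18 0.231
0.425 1850 [0.1593 0.1632 0.1682] 0.164 0.248
0.435 2351 [0.1536 0.1594 0.1677] 0.154 0.257
0.445 2210 [0.1489 0.1584 0.1679] 0.148 0.263
0.455 1577 [0.1489 0.1606 0.1677] 0.143 0.267
0.465 1717 [0.1494 0.16   0.1677] 0.141 0.27
0.475 2378 [0.1477 0.1574 0.168 ] 0.14 0.271
0.485 2404 [0.1477 0.1575 0.1673] 0.14 0.271
0.495 1948 [0.1509 0.1602 0.1675] 0.142 0.269
0.505 1766 [0.1479 0.1599 0.1669] 0.145 0.266
t 4.8 tcp [0.386  0.2081 0.1821] eul [-1.8e+02 -3.0e-02 -7.8e-01] J [ 54.3   0.8 -32.9   0.  -56.3  34.9] F [ 0.9  0.6 -0.2] w 13.4 n 18
[[0.062, 0.08, -0.032], [-0.0, -0.0, 0.62]]
[[0.069, 0.074, -0.032], [-0.0, -0.0, 0.62]]
[[0.075, 0.068, -0.032], [-0.0, -0.0, 0.62]]
[[0.081, 0.061, -0.032], [-0.0, -0.0, 0.62]]
[[0.086, 0.054, -0.032], [-0.0, -0.0, 0.62]]
[[0.09, 0.046, -0.032], [-0.0, -0.0, 0.62]]
[[0.094, 0.038, -0.032], [-0.0, -0.0, 0.62]]
[[0.097, 0.03, -0.032], [-0.0, -0.0, 0.62]]
[[0.099, 0.022, -0.032], [-0.0, -0.0, 0.62]]
[[0.1, 0.013, -0.032], [-0.0, -0.0, 0.62]]
[[0.101, 0.004, -0.032], [-0.0, -0.0, 0.62]]
[[0.101, -0.004, -0.032], [-0.0, -0.0, 0.62]]
[[0.1, -0.013, -0.032], [-0.0, -0.0, 0.62]]
[[0.099, -0.022, -0.032], [-0.0, -0.0, 0.62]]
[[0.097, -0.03, -0.032], [-0.0, -0.0, 0.62]]
[[0.094, -0.038, -0.032], [-0.0, -0.0, 0.62]]
[[0.09, -0.046, -0.032], [-0.0, -0.0, 0.62]]
[[0.086, -0.054, -0.032], [-0.0, -0.0, 0.62]]
```

Emit:
apply_moves --targets '[[[0.03,0.04,-0.03],[0,0,0.2],5],[[0.06,0.08,-0.03],[0,0,0.4],5],[[0.07,0.07,-0.03],[0,0,0.6],5],[[0.08,0.07,-0.03],[0,0,0.65],5],[[0.08,0.06,-0.03],[0,0,0.65],5]]'

```text
time_s: 5.3
tcp_pos: [0.3956, 0.1922, 0.186]
eef_rot: [-180.0, 0.1, -21.8]
contact_force: [0.2, -0.5, -4.2]
gripper_width: 0.0138
```

Emit:
apply_moves --targets '[[[0.09,0.05,-0.03],[0,0,0.65],5],[[0.09,0.05,-0.03],[0,0,0.65],5],[[0.09,0.04,-0.03],[0,0,0.65],5],[[0.1,0.03,-0.03],[0,0,0.65],5],[[0.1,0.02,-0.03],[0,0,0.65],5]]'

```text
time_s: 5.8
tcp_pos: [0.4057, 0.1728, 0.187]
eef_rot: [179.6, 0.1, -49.4]
contact_force: [0.8, -0.1, -2.9]
gripper_width: 0.0139
```

```bash
python3 - <<'E'
from h import *
plan([.43,.15,.205],[180,0,-90],10)
E
```

```text
t 5.8 tcp [0.4057 0.1728 0.187 ] eul [ 1.7958e+02  1.4000e-01 -4.9380e+01] J [ 48.7   1.1 -31.8  -0.2 -57.5  -7.9] F [ 0.8 -0.1 -2.9] w 13.9 n 10
[[0.083, -0.009, -0.045], [0.006, -0.0, 0.508]]
[[0.082, -0.015, -0.045], [0.006, -0.0, 0.508]]
[[0.081, -0.02, -0.045], [0.006, -0.0, 0.508]]
[[0.079, -0.026, -0.045], [0.006, -0.0, 0.508]]
[[0.077, -0.032, -0.045], [0.006, -0.0, 0.508]]
[[0.074, -0.037, -0.045], [0.006, -0.0, 0.508]]
[[0.072, -0.042, -0.045], [0.006, -0.0, 0.508]]
[[0.068, -0.047, -0.045], [0.006, -0.0, 0.508]]
[[0.065, -0.052, -0.045], [0.006, -0.0, 0.508]]
[[0.061, -0.056, -0.045], [0.006, -0.0, 0.508]]
```

Emit:
apply_moves --targets '[[[0.09,-0.01,-0.05],[0.006,0,0.6],5],[[0.09,-0.015,-0.05],[0.006,0,0.6],5],[[0.09,-0.02,-0.06],[0.006,0,0.6],5],[[0.09,-0.03,-0.06],[0.006,0,0.6],5],[[0.08,-0.03,-0.06],[0.006,0,0.55],5]]'

```text
time_s: 6.3
tcp_pos: [0.4169, 0.1574, 0.1932]
eef_rot: [179.4, -0.1, -74.5]
contact_force: [-0.6, -0.6, -2.6]
gripper_width: 0.0137
```

Emit:
apply_moves --targets '[[[0.08,-0.04,-0.06],[0.006,0,0.55],5],[[0.07,-0.04,-0.06],[0.006,0,0.5],5],[[0.07,-0.05,-0.05],[0.006,0,0.5],5],[[0.06,-0.05,-0.05],[0,0,0.4],5],[[0.04,-0.04,-0.03],[0,0,0.3],5]]'

```text
time_s: 6.8
tcp_pos: [0.4264, 0.1441, 0.1987]
eef_rot: [179.4, -0.3, -93.9]
contact_force: [-0.7, 0.2, -3.8]
gripper_width: 0.0135
```

```bash
python3 - <<'E'
from h import *
# target: tilt 20 about world y, over (0.40,.12)
Rt=R.from_euler('y',20,degrees=True)*R.from_euler('xyz',[180,0,-90],degrees=True)
plan([.40,.115,.20],None,10,Rt)
c=cap('top','t2');cv2.imwrite('pics/t2b.png',cv2.resize(c['img'][80:260,150:430],(800,514),interpolation=cv2.INTER_CUBIC))
E
```

```text
t 6.8 tcp [0.4264 0.1441 0.1987] eul [179.41  -0.31 -93.88] J [ 43.7   1.5 -29.7  -0.3 -59.5 -47.4] F [-0.7  0.2 -3.8] w 13.5 n 10
[[0.077, 0.061, -0.002], [-0.242, 0.005, -0.049]]
[[0.077, 0.062, -0.0], [-0.242, 0.005, -0.049]]
[[0.076, 0.062, 0.002], [-0.242, 0.005, -0.049]]
[[0.076, 0.062, 0.004], [-0.242, 0.005, -0.049]]
[[0.075, 0.063, 0.006], [-0.242, 0.005, -0.049]]
[[0.075, 0.063, 0.009], [-0.242, 0.005, -0.049]]
[[0.074, 0.063, 0.011], [-0.242, 0.005, -0.049]]
[[0.074, 0.063, 0.013], [-0.242, 0.005, -0.049]]
[[0.074, 0.063, 0.015], [-0.242, 0.005, -0.049]]
[[0.073, 0.063, 0.017], [-0.242, 0.005, -0.049]]
```

View pics/t2b.png

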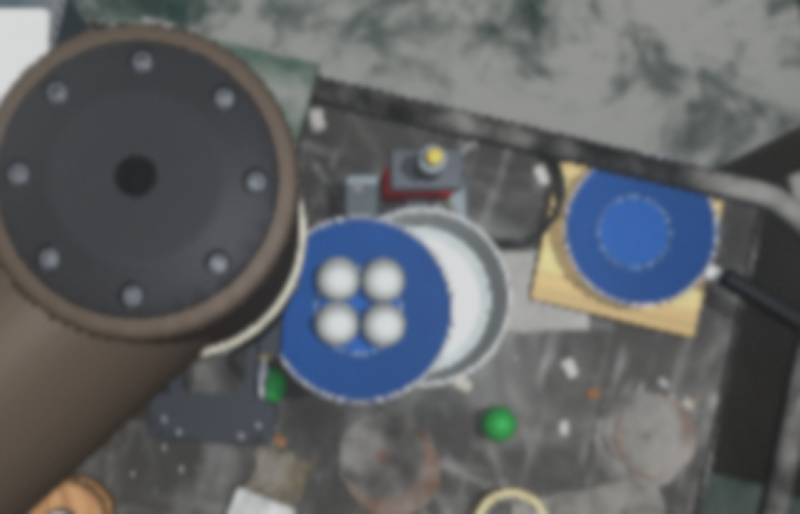

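The top view shows the dish with its four balls at (365,305), overlapping the pan at (430,300), and the balls have not shifted. Tilting gently now so the balls settle against the low wall.

Emit:
apply_moves --targets '[[[0.07,0.06,0],[-0.2,0,-0.05],5],[[0.08,0.06,0],[-0.2,0,-0.05],5],[[0.08,0.06,0],[-0.1,0,-0.05],5],[[0.08,0.06,0],[-0.1,0,-0.05],5],[[0.08,0.06,0],[-0.1,0,-0.05],5]]'

```text
time_s: 7.35
tcp_pos: [0.412, 0.128, 0.1965]
eef_rot: [173.5, -0.2, -92.0]
contact_force: [0.4, -0.1, -3.3]
gripper_width: 0.0138
```

Emit:
apply_moves --targets '[[[0.07,0.06,0],[-0.15,0,-0.05],5],[[0.07,0.06,0],[-0.2,0,-0.05],5],[[0.07,0.06,0],[-0.2,0,-0.05],5],[[0.07,0.06,0],[-0.2,0,-0.05],5],[[0.07,0.06,0],[-0.2,0,0],5]]'

```text
time_s: 7.85
tcp_pos: [0.3985, 0.1132, 0.1989]
eef_rot: [165.4, 0.2, -90.2]
contact_force: [-0.6, 0.3, -3.3]
gripper_width: 0.0135
```

```bash
python3 - <<'E'
from h import *
Rt=R.from_euler('y',27,degrees=True)*R.from_euler('xyz',[180,0,-90],degrees=True)
plan([.37,.103,.181],None,10,Rt)
c=cap('top','t3');cv2.imwrite('pics/t3b.png',cv2.resize(c['img'][80:260,150:430],(800,514),interpolation=cv2.INTER_CUBIC))
E
```

```text
t 7.85 tcp [0.3985 0.1132 0.1989] eul [ 1.6544e+02  1.6000e-01 -9.0200e+01] J [ 35.1   6.9 -21.7  -8.8 -73.5 -31.8] F [-0.6  0.3 -3.3] w 13.5 n 10
[[0.026, 0.058, 0.061], [-0.155, 0.003, -0.002]]
[[0.026, 0.056, 0.062], [-0.155, 0.003, -0.002]]
[[0.026, 0.055, 0.064], [-0.155, 0.003, -0.002]]
[[0.026, 0.054, 0.065], [-0.155, 0.003, -0.002]]
[[0.026, 0.052, 0.066], [-0.155, 0.003, -0.002]]
[[0.026, 0.051, 0.067], [-0.155, 0.003, -0.002]]
[[0.026, 0.049, 0.068], [-0.155, 0.003, -0.002]]
[[0.026, 0.048, 0.069], [-0.155, 0.003, -0.002]]
[[0.026, 0.046, 0.07], [-0.155, 0.003, -0.002]]
[[0.026, 0.045, 0.071], [-0.155, 0.003, -0.002]]
```

View pics/t3b.png

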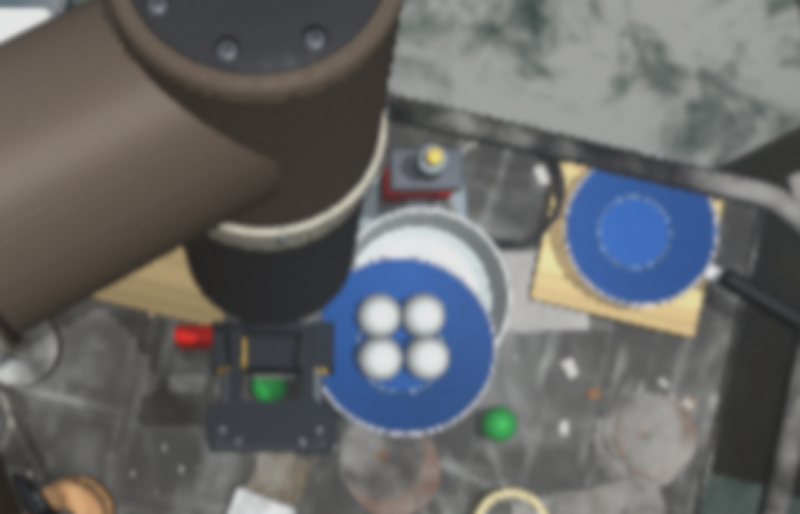

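The balls rest against the low wall at (405,335), 15° tilt. Moving to the pour position at 27°.

Emit:
apply_moves --targets '[[[0.026,0.058,0.06],[-0.15,0,0],5],[[0.026,0.056,0.06],[-0.15,0,0],5],[[0.026,0.055,0.064],[-0.15,0,0],5],[[0.026,0.054,0.065],[-0.15,0,0],5],[[0.026,0.052,0.066],[-0.15,0,0],5]]'

```text
time_s: 8.4
tcp_pos: [0.3834, 0.1077, 0.1894]
eef_rot: [158.9, 0.2, -90.2]
contact_force: [0.7, 0.4, -3.4]
gripper_width: 0.0133
```

Emit:
apply_moves --targets '[[[0.026,0.05,0.067],[-0.15,0,0],5],[[0.026,0.05,0.068],[-0.15,0,0],5],[[0.026,0.048,0.07],[-0.15,0,0],5],[[0.026,0.046,0.07],[-0.15,0,0],5],[[0.026,0.045,0.07],[-0.15,0,0],5]]'

```text
time_s: 8.9
tcp_pos: [0.368, 0.1023, 0.1796]
eef_rot: [152.4, 0.2, -90.2]
contact_force: [0.2, -0.0, -3.8]
gripper_width: 0.0134
```

```bash
python3 - <<'E'
from h import *
Rt=R.from_euler('y',42,degrees=True)*R.from_euler('xyz',[180,0,-90],degrees=True)
plan([.366,.103,.180],None,12,Rt)
c=cap('top','t4');cv2.imwrite('pics/t4b.png',cv2.resize(c['img'][80:260,150:430],(800,514),interpolation=cv2.INTER_CUBIC))
c=cap('scene','s4');cv2.imwrite('pics/s4b.png',cv2.resize(c['img'][130:280,210:410],(800,600),interpolation=cv2.INTER_CUBIC))
E
```

```text
t 8.9 tcp [0.368  0.1023 0.1796] eul [152.39   0.17 -90.21] J [ 30.6  13.7 -18.1 -14.  -82.5 -26. ] F [ 0.2 -0.  -3.8] w 13.4 n 12
[[-0.002, 0.004, 0.001], [-0.15, 0.003, -0.001]]
[[-0.002, 0.004, 0.001], [-0.15, 0.003, -0.001]]
[[-0.002, 0.004, 0.001], [-0.15, 0.003, -0.001]]
[[-0.002, 0.004, 0.002], [-0.15, 0.003, -0.001]]
[[-0.002, 0.004, 0.002], [-0.15, 0.003, -0.001]]
[[-0.002, 0.004, 0.002], [-0.15, 0.003, -0.001]]
[[-0.002, 0.004, 0.002], [-0.15, 0.003, -0.001]]
[[-0.002, 0.004, 0.002], [-0.15, 0.003, -0.001]]
[[-0.002, 0.004, 0.002], [-0.15, 0.003, -0.001]]
[[-0.002, 0.004, 0.002], [-0.15, 0.003, -0.001]]
[[-0.002, 0.004, 0.002], [-0.15, 0.003, -0.001]]
[[-0.002, 0.004, 0.002], [-0.15, 0.003, -0.001]]
```

View pics/t4b.png

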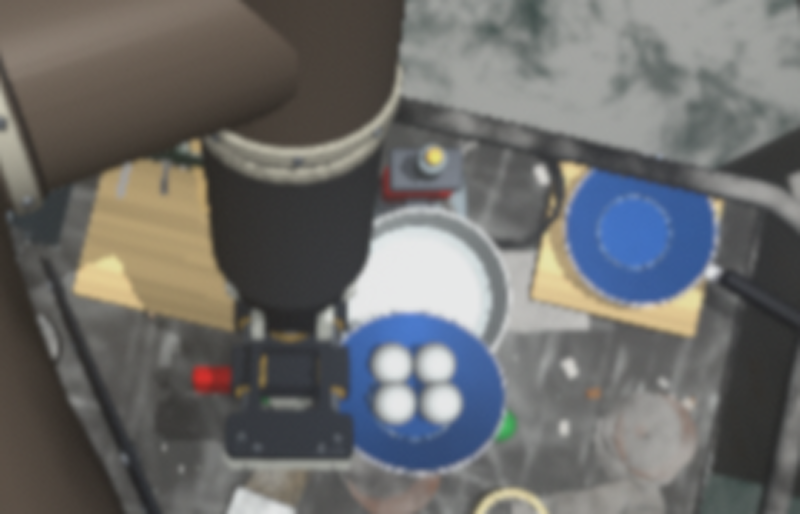

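View pics/s4b.png

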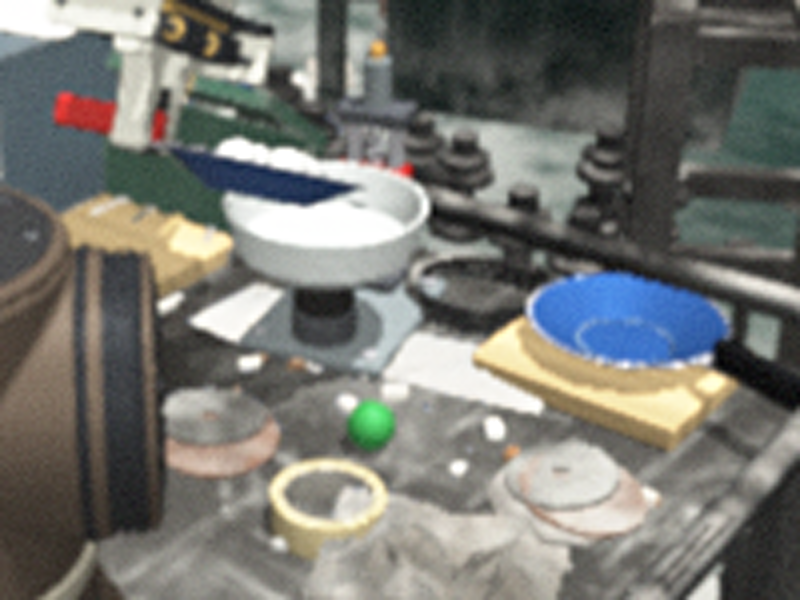

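Emit:
apply_moves --targets '[[[0,0,0],[-0.2,0,0],5],[[0,0,0],[-0.2,0,0],5],[[0,0,0],[-0.2,0,0],5],[[0,0,0],[-0.2,0,0],5],[[0,0,0],[-0.2,0,0],5]]'

```text
time_s: 9.5
tcp_pos: [0.3684, 0.1024, 0.18]
eef_rot: [143.8, 0.2, -90.2]
contact_force: [0.4, 0.4, -2.4]
gripper_width: 0.0132
```

Emit:
apply_moves --targets '[[[0,0,0],[-0.2,0,0],5],[[0,0,0],[-0.2,0,0],5],[[0,0,0],[-0.2,0,0],5],[[0,0,0],[-0.2,0,0],5],[[0,0,0],[-0.2,0,0],5]]'

```text
time_s: 10.0
tcp_pos: [0.369, 0.1021, 0.18]
eef_rot: [135.1, 0.2, -90.2]
contact_force: [0.5, 0.1, -2.3]
gripper_width: 0.0132
```

```bash
python3 - <<'E'
from h import *
Rt=R.from_euler('y',48,degrees=True)*R.from_euler('xyz',[180,0,-90],degrees=True)
plan([.364,.103,.184],None,5,Rt)
c=cap('top','t5');cv2.imwrite('pics/t5b.png',cv2.resize(c['img'][80:260,150:430],(800,514),interpolation=cv2.INTER_CUBIC))
E
```

```text
t 10.0 tcp [0.369  0.1021 0.18  ] eul [135.11   0.16 -90.18] J [ 25.9  25.   -8.9 -18.4 -97.5 -21.5] F [ 0.5  0.1 -2.3] w 13.2 n 5
[[-0.004, 0.032, 0.004], [-0.078, 0.006, -0.0]]
[[-0.004, 0.032, 0.004], [-0.078, 0.006, -0.0]]
[[-0.004, 0.032, 0.004], [-0.078, 0.006, -0.0]]
[[-0.004, 0.032, 0.005], [-0.078, 0.006, -0.0]]
[[-0.004, 0.032, 0.005], [-0.078, 0.006, -0.0]]
```

View pics/t5b.png

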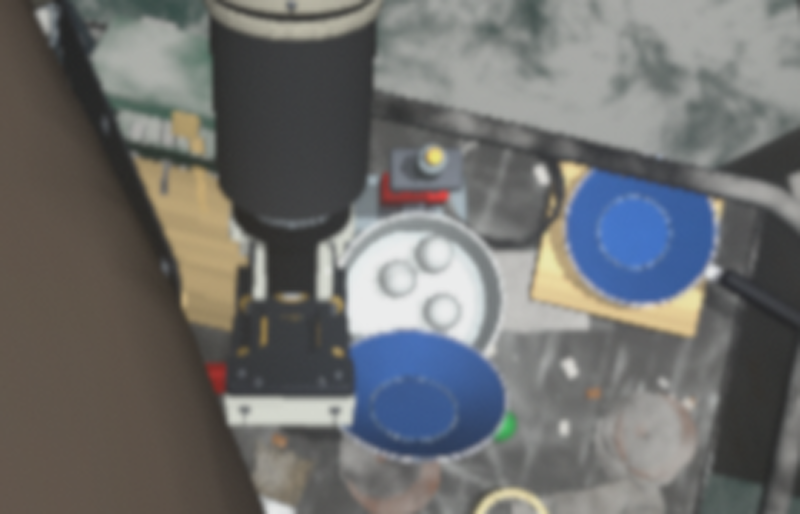

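All the balls have left the dish. Three show in the pan at (395,278), (433,252) and (442,310), and the fourth is probably hidden under the lip. Lifting up and off to check.

Emit:
apply_moves --targets '[[[0,0.1,-0.1],[0,0,0],5],[[0,0.2,-0.2],[0,0,0],5],[[0,0.3,-0.25],[0.1,0,0],5],[[0,0.35,-0.25],[0.3,0,0],5],[[0,0.3,-0.25],[0.5,0,0],5]]'

```text
time_s: 10.55
tcp_pos: [0.3621, 0.1016, 0.247]
eef_rot: [142.0, -0.1, -90.3]
contact_force: [-0.5, -0.6, -2.0]
gripper_width: 0.0136
```

```bash
python3 - <<'E'
from h import *
plan([.38,.16,.25],[180,0,-90],8)
c=cap('top','t6');cv2.imwrite('pics/t6b.png',cv2.resize(c['img'][80:260,150:430],(800,514),interpolation=cv2.INTER_CUBIC))
P=cloud(c);hsv=cv2.cvtColor(c['img'],cv2.COLOR_BGR2HSV)
u,v=map(int,proj(c,[.435,-.002,.079]));print(u,v)
for yy in range(v-24,v+25,6): print(P[yy,u-24:u+25:6,2].round(3))
c=cap('scene','s6');cv2.imwrite('pics/s6b.png',cv2.resize(c['img'][130:280,210:410],(800,600),interpolation=cv2.INTER_CUBIC))
E
```

```text
t 10.55 tcp [0.3621 0.1016 0.247 ] eul [ 1.4204e+02 -5.0000e-02 -9.0270e+01] J [ 27.8  16.   -8.7 -17.  -99.4 -25.7] F [-0.5 -0.6 -2. ] w 13.6 n 8
[[-0.183, -0.038, -0.041], [0.593, 0.001, -0.004]]
[[-0.183, -0.041, -0.038], [0.593, 0.001, -0.004]]
[[-0.183, -0.044, -0.035], [0.593, 0.001, -0.004]]
[[-0.183, -0.047, -0.031], [0.593, 0.001, -0.004]]
[[-0.183, -0.05, -0.027], [0.593, 0.001, -0.004]]
[[-0.183, -0.052, -0.023], [0.593, 0.001, -0.004]]
[[-0.183, -0.054, -0.018], [0.593, 0.001, -0.004]]
[[-0.183, -0.055, -0.014], [0.593, 0.001, -0.004]]
295 184
[ 0.411  0.011  0.08   0.063  0.063  0.067  0.079  0.092 -0.002]
[0.383 0.066 0.056 0.053 0.051 0.086 0.079 0.07  0.09 ]
[0.079 0.056 0.051 0.078 0.055 0.083 0.068 0.062 0.076]
[0.287 0.054 0.072 0.086 0.078 0.052 0.053 0.053 0.063]
[0.294 0.052 0.053 0.054 0.055 0.075 0.08  0.052 0.059]
[0.293 0.054 0.053 0.052 0.055 0.08  0.087 0.055 0.063]
[0.31  0.051 0.204 0.199 0.2   0.2   0.203 0.201 0.072]
[0.319 0.208 0.207 0.203 0.201 0.199 0.203 0.208 0.21 ]
[0.329 0.211 0.207 0.205 0.201 0.203 0.203 0.208 0.213]
```

View pics/t6b.png

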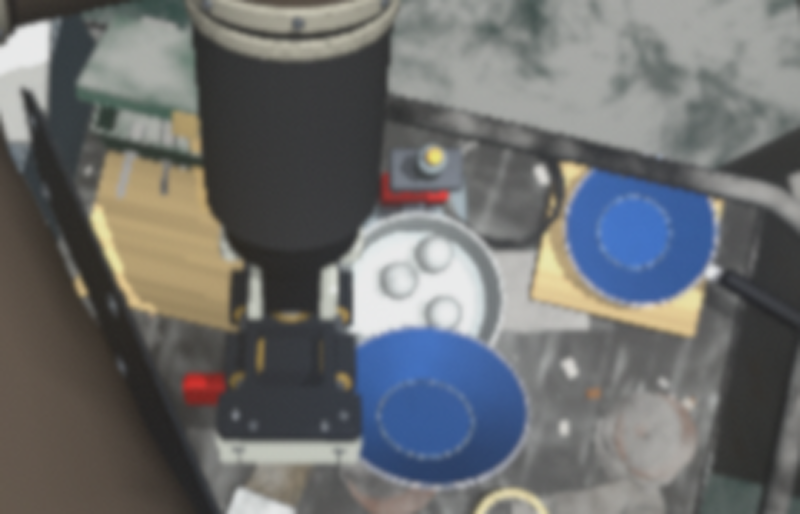

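View pics/s6b.png

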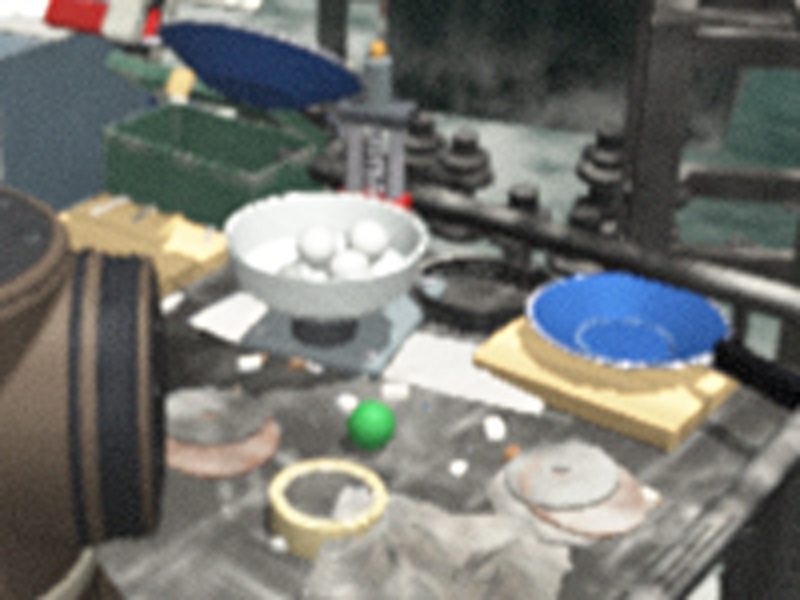

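Pan floor depth now reads about 0.053, so it is 25–26 mm down and on its stop. The scene view shows the white balls grouped in the pan at (317,245), (368,237), (350,265) and (390,262). Levelling next, then moving to the black scoop.

```bash
python3 - <<'E'
from h import *
plan([.41,.10,.26],[180,0,-90],8)
E
```

```text
t 10.65 tcp [0.3625 0.1018 0.2502] eul [142.54   0.15 -90.17] J [ 27.9  15.6  -8.7 -17.  -99.3 -25.7] F [ 0.5 -0.5 -0.6] w 13.9 n 8
[[0.005, -0.099, -0.114], [0.585, 0.003, -0.002]]
[[0.005, -0.108, -0.106], [0.585, 0.003, -0.002]]
[[0.005, -0.117, -0.097], [0.585, 0.003, -0.002]]
[[0.005, -0.124, -0.087], [0.585, 0.003, -0.002]]
[[0.005, -0.131, -0.077], [0.585, 0.003, -0.002]]
[[0.005, -0.137, -0.066], [0.585, 0.003, -0.002]]
[[0.005, -0.141, -0.054], [0.585, 0.003, -0.002]]
[[0.005, -0.145, -0.043], [0.585, 0.003, -0.002]]
```

Emit:
apply_moves --targets '[[[0,-0.1,-0.11],[0.58,0,0],5],[[0,-0.11,-0.1],[0.58,0,0],5],[[0,-0.12,-0.1],[0.58,0,0],5],[[0,-0.12,-0.09],[0.58,0,0],5],[[0,-0.13,-0.08],[0.58,0,0],5]]'

```text
time_s: 11.15
tcp_pos: [0.3922, 0.1016, 0.262]
eef_rot: [166.8, 0.4, -90.2]
contact_force: [0.2, 0.6, -1.1]
gripper_width: 0.0132
```

Emit:
apply_moves --targets '[[[0,-0.14,-0.07],[0.58,0,0],5],[[0,-0.14,-0.05],[0.58,0,0],5],[[0,-0.14,-0.04],[0.5,0,0],5]]'

```text
time_s: 11.45
tcp_pos: [0.4094, 0.1012, 0.27]
eef_rot: [-179.1, 0.7, -90.2]
contact_force: [-0.5, -0.5, -2.2]
gripper_width: 0.0137
```

```bash
python3 - <<'E'
from h import *
plan([.415,-.19,.25],[180,0,-60],10)
c=cap('top','t7');cv2.imwrite('pics/t7b.png',cv2.resize(c['img'][80:260,150:430],(800,514),interpolation=cv2.INTER_CUBIC))
E
```

```text
t 11.45 tcp [0.4094 0.1012 0.27  ] eul [-179.14    0.73  -90.24] J [ 41.   -6.2 -27.1   0.  -67.9 -41.2] F [-0.5 -0.5 -2.2] w 13.7 n 10
[[0.729, -0.017, 0.041], [-0.013, 0.006, -0.378]]
[[0.728, 0.022, 0.042], [-0.013, 0.006, -0.378]]
[[0.726, 0.06, 0.042], [-0.013, 0.006, -0.378]]
[[0.722, 0.098, 0.043], [-0.013, 0.006, -0.378]]
[[0.716, 0.136, 0.044], [-0.013, 0.006, -0.378]]
[[0.707, 0.174, 0.045], [-0.013, 0.006, -0.378]]
[[0.697, 0.211, 0.046], [-0.013, 0.006, -0.378]]
[[0.685, 0.247, 0.047], [-0.013, 0.006, -0.378]]
[[0.671, 0.283, 0.048], [-0.013, 0.006, -0.378]]
[[0.655, 0.318, 0.049], [-0.013, 0.006, -0.378]]
```

View pics/t7b.png

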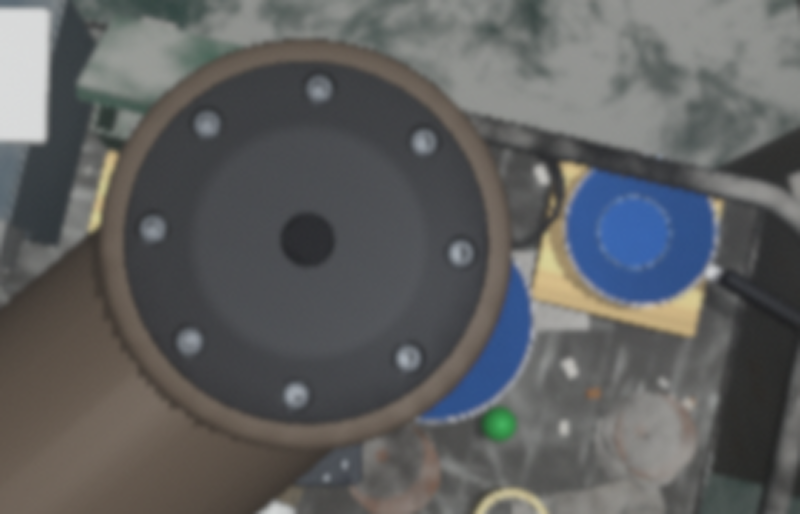

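The top view is mostly covered by the wrist, with the dish edge visible at (500,350). Black scoop is unchanged at (640,232). Crossing over.

Emit:
apply_moves --targets '[[[0.4,0,0.02],[-0.01,0,-0.2],5],[[0.7,0.02,0.04],[-0.01,0,-0.38],5],[[0.73,0.05,0.04],[-0.01,0,-0.38],5],[[0.73,0.08,0.04],[-0.01,0,-0.38],5],[[0.72,0.12,0.04],[-0.01,0,-0.38],5]]'

```text
time_s: 12.0
tcp_pos: [0.4067, -0.0327, 0.2656]
eef_rot: [-179.0, 0.9, -75.6]
contact_force: [1.4, -0.3, -0.9]
gripper_width: 0.0136
```

Emit:
apply_moves --targets '[[[0.71,0.15,0.04],[-0.01,0,-0.38],5],[[0.7,0.19,0.04],[-0.01,0,-0.38],5],[[0.69,0.23,0.05],[-0.01,0,-0.38],5],[[0.67,0.27,0.05],[0,0,-0.38],5],[[0.4,0.2,0.05],[0,0,-0.38],5]]'

```text
time_s: 12.5
tcp_pos: [0.4074, -0.1723, 0.2567]
eef_rot: [-179.1, 0.9, -59.8]
contact_force: [-0.8, -0.0, -1.4]
gripper_width: 0.0131
```

```bash
python3 - <<'E'
from h import *
plan([.40,-.185,.23],[180,0,-10],8)
E
```

```text
t 12.5 tcp [ 0.4074 -0.1723  0.2567] eul [-179.06    0.93  -59.76] J [  1.6  -2.5 -25.1  -1.4 -67.1  29.1] F [-0.8 -0.  -1.4] w 13.1 n 8
[[0.024, 0.041, 0.082], [-0.02, 0.007, -0.778]]
[[0.019, 0.043, 0.082], [-0.02, 0.007, -0.778]]
[[0.015, 0.045, 0.083], [-0.02, 0.007, -0.778]]
[[0.009, 0.046, 0.083], [-0.02, 0.007, -0.778]]
[[0.004, 0.047, 0.083], [-0.02, 0.007, -0.778]]
[[-0.001, 0.047, 0.083], [-0.02, 0.007, -0.778]]
[[-0.006, 0.046, 0.083], [-0.02, 0.007, -0.778]]
[[-0.011, 0.045, 0.083], [-0.02, 0.007, -0.778]]
```

Emit:
apply_moves --targets '[[[0.02,0.04,0.08],[-0.02,0.007,-0.5],5],[[0.02,0.04,0.08],[-0.02,0.007,-0.75],5],[[0.015,0.045,0.08],[-0.02,0.007,-0.78],5],[[0.01,0.046,0.08],[-0.02,0.007,-0.78],5],[[0,0.046,0.08],[-0.02,0.007,-0.78],5]]'

```text
time_s: 13.0
tcp_pos: [0.3981, -0.1823, 0.242]
eef_rot: [-179.6, 0.8, -30.3]
contact_force: [-0.2, 0.1, -1.1]
gripper_width: 0.0138
```

Emit:
apply_moves --targets '[[[0,0.05,0.08],[-0.02,0.007,-0.78],5],[[0,0.05,0.08],[-0.02,0.007,-0.78],5],[[-0.01,0.04,0.08],[-0.02,0.007,-0.6],5],[[-0.01,0.03,0.04],[0,0,-0.4],5]]'

```text
time_s: 13.4
tcp_pos: [0.3913, -0.1877, 0.232]
eef_rot: [-179.7, 0.8, -8.9]
contact_force: [0.5, 0.2, -1.2]
gripper_width: 0.0137
```

```bash
python3 - <<'E'
from h import *
plan([.40,-.185,.20],[180,0,-10],3)
for n in('top','wrist','scene'):
    c=cap(n,n[0]+'8');cv2.imwrite(f'pics/{n[0]}8b.png',cv2.resize(c['img'],(768,576)) if n!='scene' else cv2.resize(c['img'][130:280,230:430],(800,600)))
E
```

```text
t 13.4 tcp [ 0.3913 -0.1877  0.232 ] eul [-179.66    0.83   -8.93] J [  0.2  -1.8 -28.2  -0.5 -64.4  81.1] F [ 0.5  0.2 -1.2] w 13.7 n 3
[[0.072, -0.032, 0.266], [-0.014, 0.035, 0.044]]
[[0.071, -0.033, 0.266], [-0.014, 0.035, 0.044]]
[[0.069, -0.034, 0.266], [-0.014, 0.035, 0.044]]
```

View pics/t8b.png

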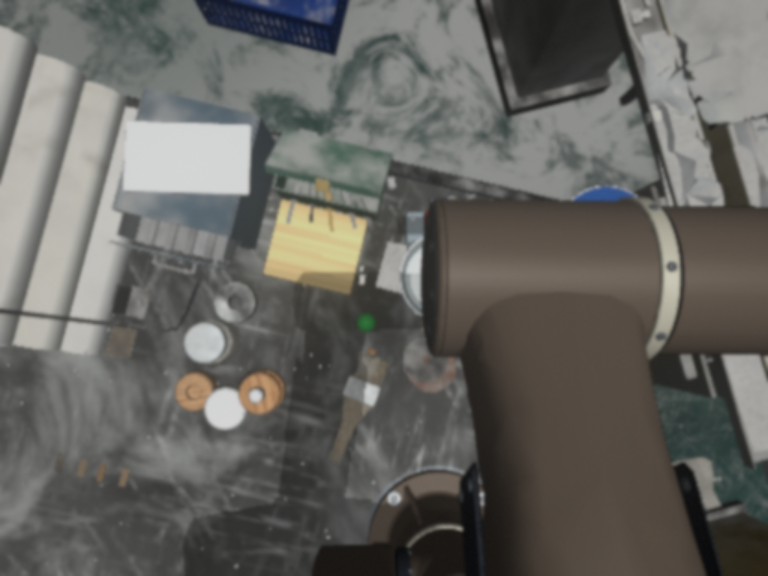

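View pics/w8b.png

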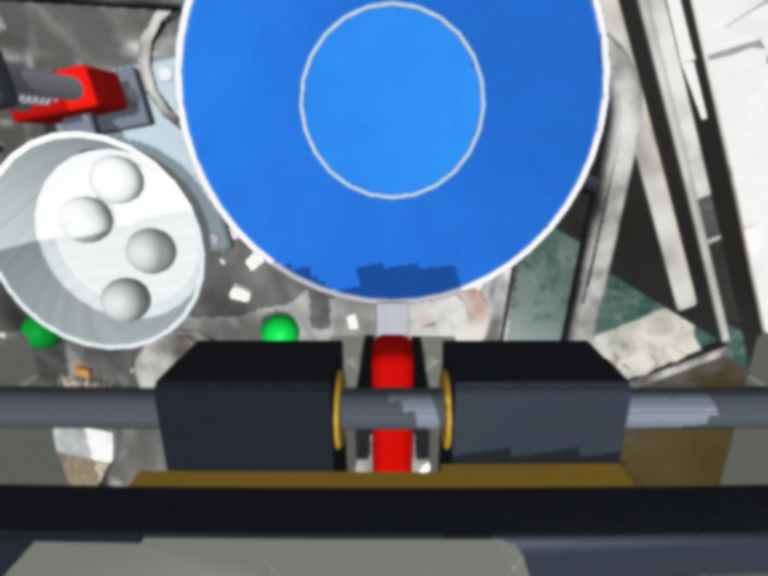

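View pics/s8b.png

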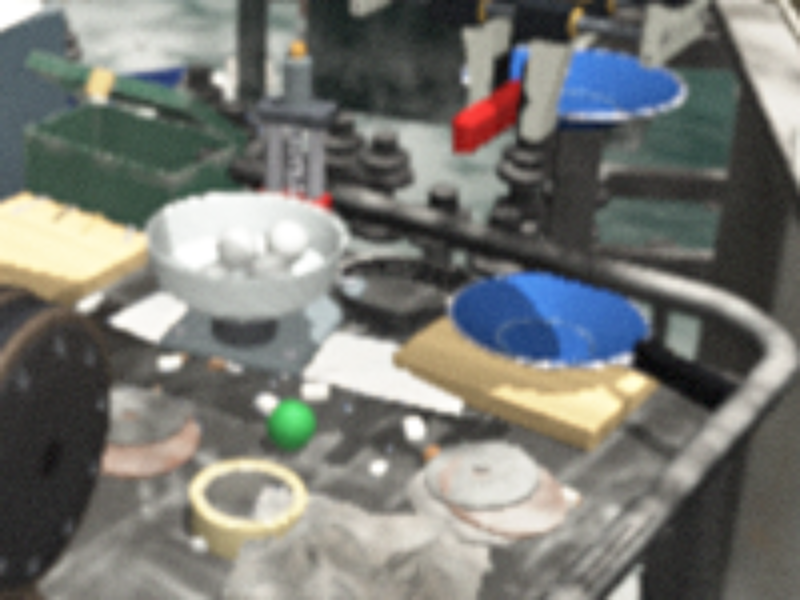

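The wrist view shows all four white balls in the pan, at (117,178), (85,217), (150,250) and (125,298). The held dish's floor ring is centred at (392,100). Now to measure the held dish relative to the tool, and the black dish.

```bash
python3 - <<'E'
from h import *
from scipy.optimize import least_squares
def blue(c,roi):
    hsv=cv2.cvtColor(c['img'],cv2.COLOR_BGR2HSV);b=((hsv[...,0]>95)&(hsv[...,0]<125)&(hsv[...,1]>110)&(hsv[...,2]>45)).astype(np.uint8)
    x0,y0,x1,y1=roi;m=b*0;m[y0:y1,x0:x1]=b[y0:y1,x0:x1]
    return max(cv2.findContours(m,0,cv2.CHAIN_APPROX_NONE)[0],key=cv2.contourArea)[:,0,:]
def cfit(q):
    o=least_squares(lambda x:np.hypot(q[:,0]-x[0],q[:,1]-x[1])-x[2],[*q.mean(0)[:2],.065],loss='soft_l1',f_scale=.001);return o.x.round(4),np.abs(o.fun).mean().round(5)
# initial top: both dishes rim at z .04 ; for black drop far side (rail)
c=load('top')
for n,roi in(('red0',(175,128,245,196)),('black',(342,128,408,192))):
    k=blue(c,roi);q=plane(c,k[:,0],k[:,1],.039)
    if n=='black':
        q=q[(q[:,0]<.515)]
    print(n,cfit(q),len(q))
# black dish in scene (s8 unobstructed?), rim z .04
c=load('scene')
k=blue(c,(330,190,400,230));q=plane(c,k[:,0],k[:,1],.040);print('scene black',cfit(q),len(q))
c=load('s8')
k=blue(c,(335,190,400,230));q=plane(c,k[:,0],k[:,1],.040);print('scene8 black',cfit(q),len(q))
# held dish in w8 tool coords
for nm,tcp,eul in(('w8',[.3913,-.1877,.232],[-179.66,.83,-8.93]),('w3',[.386,.2081,.1821],[180,-.03,-.78])):
    c=load(nm);k=blue(c,(0,0,512,384));k=k[k[:,1]>3]
    T=np.eye(4);c2=dict(c);c2['wfc']=np.array(c['mount'])
    # tool frame: plane z_tool = +(32-22)=10mm ahead (below)
    q=plane(c2,k[:,0],k[:,1],.010-.0);print(nm,'tool',cfit(q),len(q))
E
```

```text
red0 (array([0.4899, 0.2082, 0.0618]), np.float64(0.00064)) 143
black (array([ 0.5014, -0.202 ,  0.0621]), np.float64(0.00063)) 82
scene black (array([ 0.5035, -0.2004,  0.062 ]), np.float64(0.0019)) 105
scene8 black (array([ 0.5037, -0.2005,  0.0619]), np.float64(0.00194)) 105
w8 tool (array([0.0926, 0.0001, 0.0643]), np.float64(0.00013)) 499
w3 tool (array([0.0902, 0.0003, 0.0616]), np.float64(0.01278)) 854
```

```bash
python3 - <<'E'
from h import *
plan([.411,-.1855,.10],[180,0,-10],8)
E
```

```text
t 13.55 tcp [ 0.3917 -0.1878  0.2321] eul [-179.68    0.78   -9.22] J [  0.2  -1.8 -28.1  -0.5 -64.4  80.8] F [ 0.5  0.5 -1.7] w 13.4 n 8
[[0.064, -0.015, 0.412], [-0.005, 0.012, 0.012]]
[[0.063, -0.015, 0.412], [-0.005, 0.012, 0.012]]
[[0.062, -0.015, 0.412], [-0.005, 0.012, 0.012]]
[[0.062, -0.016, 0.412], [-0.005, 0.012, 0.012]]
[[0.061, -0.016, 0.413], [-0.005, 0.012, 0.012]]
[[0.06, -0.016, 0.413], [-0.005, 0.012, 0.012]]
[[0.06, -0.017, 0.413], [-0.005, 0.012, 0.012]]
[[0.059, -0.017, 0.413], [-0.005, 0.012, 0.012]]
```

Emit:
apply_moves --targets '[[[0.06,-0.015,0.3],[-0.01,0.02,0.02],5],[[0.06,-0.015,0.42],[-0.01,0.02,0.02],5],[[0.06,-0.015,0.42],[-0.01,0.02,0.02],5],[[0.06,-0.015,0.42],[0,0.02,0.01],5],[[0.06,-0.015,0.42],[0,0.02,0.01],5]]'

```text
time_s: 14.05
tcp_pos: [0.4053, -0.1865, 0.1551]
eef_rot: [-179.8, -0.3, -10.5]
contact_force: [1.0, 0.3, -1.2]
gripper_width: 0.0133
```

```bash
python3 - <<'E'
from h import *
plan([.411,-.1855,.09],[180,0,-10],4)
E
```

```text
t 14.05 tcp [ 0.4053 -0.1865  0.1551] eul [-179.82   -0.34  -10.53] J [  0.7   3.2 -34.4  -0.1 -52.   78.9] F [ 1.   0.3 -1.2] w 13.3 n 4
[[0.031, -0.011, 0.407], [-0.005, -0.011, -0.017]]
[[0.032, -0.011, 0.407], [-0.005, -0.011, -0.017]]
[[0.033, -0.012, 0.407], [-0.005, -0.011, -0.017]]
[[0.033, -0.012, 0.407], [-0.005, -0.011, -0.017]]
```

Emit:
apply_moves --targets '[[[0.03,-0.01,0.4],[-0.005,-0.01,-0.015],5],[[0.03,-0.01,0.4],[-0.005,-0.01,-0.015],5],[[0.03,-0.01,0.4],[-0.005,-0.01,-0.015],5],[[0.03,-0.01,0.35],[-0.005,-0.01,-0.015],5]]'

```text
time_s: 14.45
tcp_pos: [0.4109, -0.1854, 0.092]
eef_rot: [-179.9, 0.0, -10.6]
contact_force: [-0.2, 0.2, -2.0]
gripper_width: 0.0134
```

```bash
python3 - <<'E'
from h import *
plan([.411,-.1855,.06],[180,0,-10],4)
c=cap('wrist','w9');cv2.imwrite('pics/w9b.png',cv2.resize(c['img'],(768,576)))
c=cap('scene','s9');cv2.imwrite('pics/s9b.png',cv2.resize(c['img'][150:270,270:430],(800,600),interpolation=cv2.INTER_CUBIC))
E
```

```text
t 14.45 tcp [ 0.4109 -0.1854  0.092 ] eul [-1.7995e+02  2.0000e-02 -1.0570e+01] J [  0.8   8.9 -38.3  -0.1 -42.9  78.6] F [-0.2  0.2 -2. ] w 13.4 n 4
[[0.001, 0.001, 0.2], [-0.002, 0.001, -0.018]]
[[0.001, 0.001, 0.2], [-0.002, 0.001, -0.018]]
[[0.001, 0.001, 0.2], [-0.002, 0.001, -0.018]]
[[0.001, 0.001, 0.2], [-0.002, 0.001, -0.018]]
```

View pics/s9b.png

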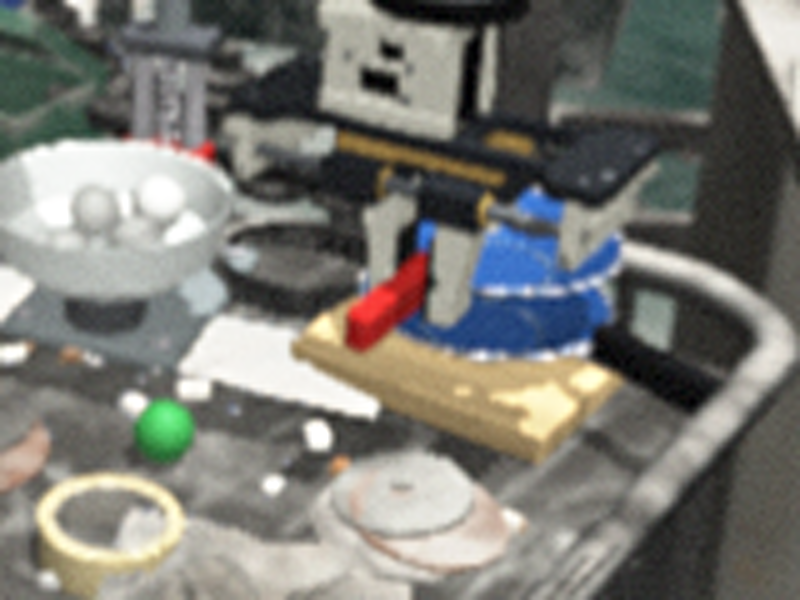

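View pics/w9b.png

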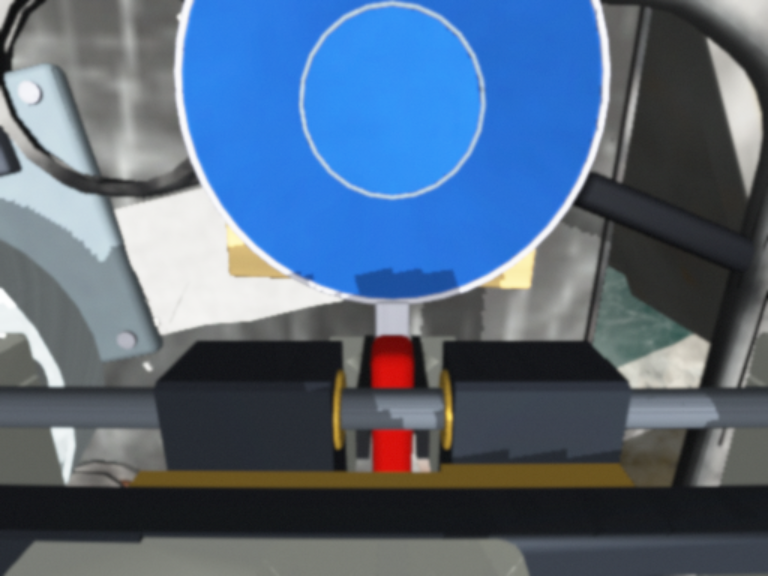

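The scene view shows the red dish directly above the black one, around (530,290), and the wrist view shows the black handle at (660,220), about 60° from the red one. Lowering with a force check.

Emit:
apply_moves --targets '[[[0,0,0.2],[0,0,-0.02],5],[[0,0,0.2],[0,0,-0.02],5],[[0,0,0.15],[0,0,-0.02],5],[[0,0,0.1],[0,0,0],5]]'

```text
time_s: 14.95
tcp_pos: [0.4113, -0.1854, 0.0658]
eef_rot: [-179.9, 0.0, -10.2]
contact_force: [0.2, -0.0, -1.9]
gripper_width: 0.0134
```

Emit:
apply_moves --targets '[[[0,0,0.06],[0,0,0],5],[[0,0,0.06],[0,0,0],5]]'

```text
time_s: 15.15
tcp_pos: [0.4113, -0.1854, 0.0606]
eef_rot: [-179.9, 0.0, -10.2]
contact_force: [-0.2, 0.3, -2.2]
gripper_width: 0.0135
```

```bash
python3 - <<'E'
from h import *
plan([.411,-.1855,.055],[180,0,-10],2)
E
```

```text
t 15.15 tcp [ 0.4113 -0.1854  0.0606] eul [-179.94    0.    -10.16] J [  0.8  11.9 -40.2  -0.1 -37.9  79.1] F [-0.2  0.3 -2.2] w 13.5 n 2
[[-0.004, 0.002, 0.07], [-0.004, 0.0, -0.01]]
[[-0.004, 0.002, 0.07], [-0.004, 0.0, -0.01]]
```

Emit:
apply_moves --targets '[[[0,0,0.04],[0,0,0],5],[[0,0,0.04],[0,0,0],5]]'

```text
time_s: 15.35
tcp_pos: [0.4115, -0.1854, 0.0572]
eef_rot: [-179.9, -0.0, -10.2]
contact_force: [-0.6, -0.6, -1.3]
gripper_width: 0.0137
```

Emit:
apply_moves --targets '[[[0,0,0.04],[0,0,0],5]]'

```text
time_s: 15.45
tcp_pos: [0.4115, -0.1854, 0.0556]
eef_rot: [-179.9, -0.0, -10.2]
contact_force: [-0.1, 0.1, -1.5]
gripper_width: 0.0138
```

```bash
python3 - <<'E'
from h import *
plan([.411,-.1855,.054],[180,0,-10],2)
E
```

```text
t 15.45 tcp [ 0.4115 -0.1854  0.0556] eul [-1.7994e+02 -3.0000e-02 -1.0160e+01] J [  0.8  12.4 -40.5  -0.1 -37.1  79.1] F [-0.1  0.1 -1.5] w 13.8 n 2
[[-0.007, 0.002, 0.02], [-0.004, -0.002, -0.01]]
[[-0.007, 0.002, 0.02], [-0.004, -0.002, -0.01]]
```

Emit:
apply_moves --targets '[[[0,0,0.03],[0,0,0],5]]'

```text
time_s: 15.55
tcp_pos: [0.4115, -0.1854, 0.0544]
eef_rot: [-179.9, -0.0, -10.2]
contact_force: [-1.6, 0.6, 1.2]
gripper_width: 0.0136
```

Emit:
apply_moves --targets '[[[0,0,0.03],[0,0,0],5]]'

```text
time_s: 15.65
tcp_pos: [0.4114, -0.1854, 0.0533]
eef_rot: [-179.9, -0.0, -10.2]
contact_force: [-3.3, 1.7, 6.2]
gripper_width: 0.0135
```

Contact is at the nested height, with 6 N upward. Releasing gently.

Emit:
apply_moves --targets '[[[0,0,-0.01],[0,0,0],14],[[0,0,0],[0,0,0],16],[[0,0,0],[0,0,0],20],[[0,0,0],[0,0,0],26],[[0,0,0],[0,0,0],34]]' --squeeze 10

```text
time_s: 16.15
tcp_pos: [0.4127, -0.1855, 0.0542]
eef_rot: [-179.9, -0.2, -10.1]
contact_force: [0.1, -0.0, 0.2]
gripper_width: 0.0293
```

Emit:
apply_moves --targets '[[[0,0,0],[0,0,0],40],[[0,0,0],[0,0,0],40]]'

```text
time_s: 16.35
tcp_pos: [0.4129, -0.1855, 0.0543]
eef_rot: [-179.9, -0.2, -10.1]
contact_force: [-0.6, -0.8, 0.2]
gripper_width: 0.0393
```

```bash
python3 - <<'E'
from h import *
plan([.411,-.1855,.2],[180,0,-10],5)
c=cap('wrist','w10');cv2.imwrite('pics/w10b.png',cv2.resize(c['img'],(768,576)))
E
```

```text
t 16.35 tcp [ 0.4129 -0.1855  0.0543] eul [-179.93   -0.19  -10.14] J [  0.8  12.5 -40.5  -0.1 -36.7  79.1] F [-0.6 -0.8  0.2] w 39.3 n 5
[[-0.007, 0.001, -0.728], [-0.002, -0.005, -0.003]]
[[-0.007, 0.001, -0.728], [-0.002, -0.005, -0.003]]
[[-0.008, 0.001, -0.728], [-0.002, -0.005, -0.003]]
[[-0.008, 0.001, -0.728], [-0.002, -0.005, -0.003]]
[[-0.009, 0.001, -0.728], [-0.002, -0.005, -0.003]]
```

View pics/w10b.png

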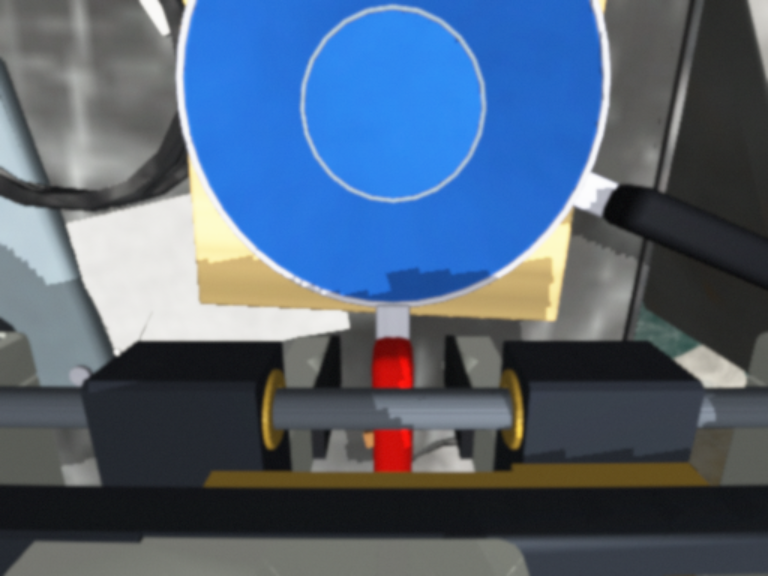

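The scoop is released and the red handle at (393,400) is centred between the open fingers, with the nested dish at (392,100). Withdrawing straight up, then checking.

Emit:
apply_moves --targets '[[[0,0,-0.2],[0,0,0],40],[[0,0,-0.4],[0,0,0],40],[[0,0,-0.6],[0,0,0],40],[[-0.1,0,-0.8],[0,0,0],40],[[-0.1,0,-0.8],[0,0,0],40]]'

```text
time_s: 16.9
tcp_pos: [0.4016, -0.1841, 0.1678]
eef_rot: [180.0, 0.4, -10.2]
contact_force: [1.4, -0.2, -0.3]
gripper_width: 0.0401
```

Emit:
apply_moves --targets '[[[0,-0.6,-0.6],[0,0,0],40],[[0,-0.8,-0.5],[0,0,0],40],[[0,-0.9,-0.3],[0,0,0],40],[[0,-0.9,0],[0,0,0],40],[[0,-0.9,0],[0,0,0],40]]'

```text
time_s: 17.4
tcp_pos: [0.4322, -0.0208, 0.2354]
eef_rot: [-179.8, -0.3, -10.6]
contact_force: [1.1, 0.4, -0.1]
gripper_width: 0.0398
```

Emit:
apply_moves --targets '[[[0,-0.9,0],[0,0,0],40],[[0,-0.9,0],[0,0,0],40],[[0,-0.9,0],[0,0,0],40],[[0,-0.9,0],[0,0,0],40],[[0,-0.4,0],[0,0,0],40]]'

```text
time_s: 17.9
tcp_pos: [0.4612, 0.1448, 0.2411]
eef_rot: [-179.5, -0.6, -10.4]
contact_force: [-0.2, -0.5, -0.6]
gripper_width: 0.04
```

```bash
python3 - <<'E'
from h import *
plan([.38,.2,.25],[180,0,-10],5)
c=cap('top','t11');cv2.imwrite('pics/t11b.png',cv2.resize(c['img'],(768,576)))
c=cap('scene','s11');cv2.imwrite('pics/s11b.png',cv2.resize(c['img'][150:270,270:430],(800,600),interpolation=cv2.INTER_CUBIC))
E
```

```text
t 17.9 tcp [0.4612 0.1448 0.2411] eul [-179.55   -0.6   -10.4 ] J [ 41.    1.8 -23.5   0.2 -63.9  38.5] F [-0.2 -0.5 -0.6] w 40.0 n 5
[[-0.448, -0.198, -0.048], [-0.011, -0.015, -0.01]]
[[-0.448, -0.199, -0.047], [-0.011, -0.015, -0.01]]
[[-0.448, -0.199, -0.046], [-0.011, -0.015, -0.01]]
[[-0.448, -0.2, -0.046], [-0.011, -0.015, -0.01]]
[[-0.448, -0.201, -0.045], [-0.011, -0.015, -0.01]]
```

View pics/t11b.png

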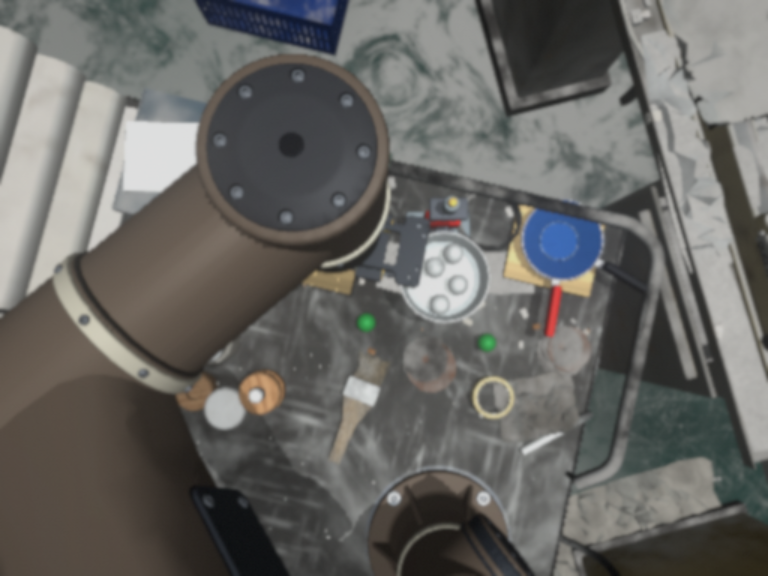

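View pics/s11b.png

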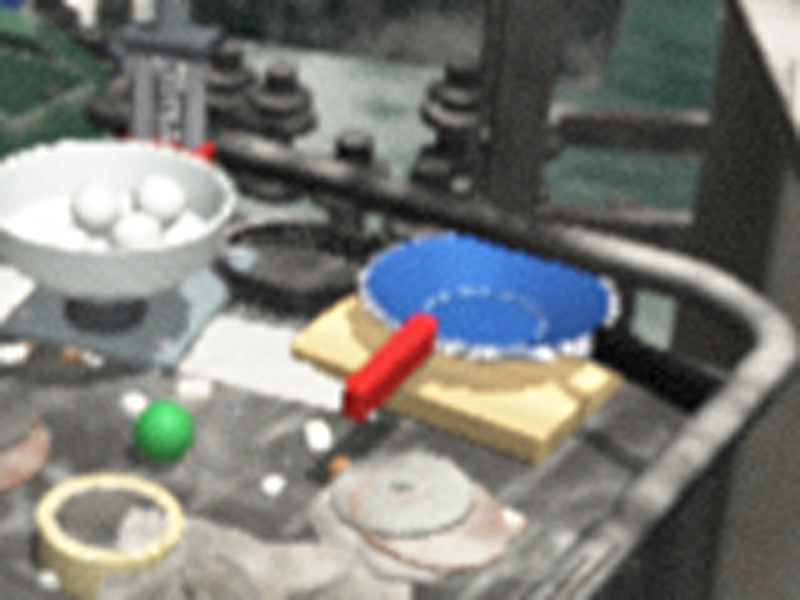

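The top view shows the nested blue dishes at (563,242), with the red handle at (553,310) clear of the black one, and four balls in the pan at (434,267), (453,254), (457,284) and (439,304). Now measuring height and tilt.

```bash
python3 - <<'E'
from h import *
a=load('top');b=load('t11')
def floor(c,ctr,z,rad=.026):
    P=cloud(c);m=(np.hypot(P[...,0]-ctr[0],P[...,1]-ctr[1])<rad)&(abs(P[...,2]-z)<.015);q=P[m];A=np.c_[q[:,:2]-ctr,np.ones(len(q))]
    k=np.linalg.lstsq(A,q[:,2],rcond=None)[0];return 'z',np.median(q[:,2]).round(4),'slope',np.degrees(k[:2]).round(2),'n',len(q),'sd',np.std(q[:,2]-A@k).round(4)
print('before',floor(a,[.502,-.2015],.022));print('after',floor(b,[.502,-.2015],.025))
P=cloud(b);
hsv=cv2.cvtColor(b['img'],cv2.COLOR_BGR2HSV);bl=(hsv[...,0]>95)&(hsv[...,0]<125)&(hsv[...,1]>110)
bl0=np.zeros_like(bl);bl0[128:192,342:408]=bl[128:192,342:408]
k=max(cv2.findContours(bl0.astype(np.uint8),0,1)[0],key=cv2.contourArea)[:,0,:]
q=plane(b,k[:,0],k[:,1],.044);q=q[q[:,0]<.515]
from scipy.optimize import least_squares
print(least_squares(lambda x:np.hypot(q[:,0]-x[0],q[:,1]-x[1])-x[2],[.5,-.2,.065],loss='soft_l1',f_scale=.001).x)
u=b;m=(np.hypot(P[...,0]-.435,P[...,1]+.002)<.055);z=P[...,2][m];z=z[(z>.04)&(z<.075)];print('pan floor z mode',np.percentile(z,[5,25,50]))
# red handle height
red=(((hsv[...,0]<8)|(hsv[...,0]>172))&(hsv[...,1]>130)&(hsv[...,2]>70));v,uu=np.where(red);s=(uu>355)&(uu<385)&(v>185);Q=P[v[s],uu[s]];Q=Q[Q[:,2]>.05];k=np.linalg.lstsq(np.c_[Q[:,:2],np.ones(len(Q))],Q[:,2],rcond=None)[0];print('handle',np.median(Q,0).round(4),np.polyfit(Q[:,0],Q[:,2],1))
w=np.linalg.svd(Q[:,:2]-Q[:,:2].mean(0))[2][0];print(np.degrees(np.arctan2(w[1],w[0])))
E
```

```text
before ('z', np.float64(0.0211), 'slope', array([-0.38,  0.27]), 'n', 321, 'sd', np.float64(0.0017))
after ('z', np.float64(0.0253), 'slope', array([ 1.27, -0.02]), 'n', 335, 'sd', np.float64(0.0016))
[ 0.50122921 -0.20220602  0.06145603]
pan floor z mode [0.05149813 0.05315672 0.05432042]
handle [ 0.3832 -0.1794  0.0631] [0.02317093 0.05401538]
169.81229153696992
```

```bash
python3 -c "
from h import *
print(r.close_job())"
```

```text
the job is handed in; nothing more can be done
None
```

The job is handed in: the four balls are in the pan on its stop, and the empty red scoop is nested in the black one. The hand-in reported no verdict. It finished at about 18 s of the 64 s allowed.

**What I did:** I gripped the red scoop by its handle at 60 N and lifted it level with all four balls. I tipped the balls into the pan by rolling the scoop about its handle to 45°, with the lip a few centimetres above the pan floor. Then I lowered the empty scoop into the black one until light contact (about 6 N), let go and backed away.

**Last checks:**
- **Balls and pan:** four white balls are visible in the pan. Its floor measures about 0.053 m, which is 25–26 mm down and on the stop.
- **Nesting:** the dish floor rose from 21.1 to 25.3 mm, so the red scoop sits about 4 mm above the black one. The dish centre, at (0.501, -0.202), is within 1 mm of where I had measured the black one.
- **Handles and arm:** the handles are roughly 50–60° apart. The gripper ended well clear of everything.

**Uncertain or not checked:**
- **Dish tilt:** it read about 1.3°, up from 0.4° before nesting. That is within the 4.6° limit but partly depth noise.
- **Black scoop position:** the two cameras disagreed by about 2 mm, so I aimed between them.
- **Jar and ring:** the arm hid the jar and mostly hid the ring in the last top view, so I did not re-measure them. No move went near them, and no unexpected force showed.

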